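# Rack the spare scraper blades and stand up the oil bottles

### The job

Tidy the parts-store bench: lay every scraper blade from the cardboard sheet flat into a bay of its own in the blade holder, its notch over the bay's locating pin, and only then push the locking slide fully across so that its fingers cover the blades (it has to be slid back before you load). Also stand every fallen oil bottle upright, wholly on the rubber mat, holding the thin-walled bottles gently, with a grip of no more than 45 N. Leave everything else on the bench where it is.

Things in the scene. Friction and masses are not known exactly. Their poses are not given: they have to be found in the camera images.
- holder: fixed blade holder: plywood board 197 (x) x 220 (y) x 12 thick with three bays at holder y = -80, 0, +80. Each bay is a grey bar 145 long (along x), 38 wide, top 34 above the table; a blade lies along it, overhanging 4 each side, its origin over holder x = 0, its +x the holder's +x. Origin on the table under the middle bay; x away from the robot, towards the locking slide
- slide (a joint): locking slide along the holder's far edge, in m: 0 = fully back (unlocked), 0.040 = fully across (locked). Moves towards holder +y, stays where left, about 2 N friction (more when moved fast). Starts partly or fully across; unless it is under about 0.008 its fingers are in the way of laying blades
- slide_finger (a point): tip of the middle one of the slide's three flat fingers (pitch 80), at mid-thickness, 47 above the table, at holder x = 54. The fingers are 16 wide, undersides 44 and tops 50 above the table; with the slide at 0.040 each is over the middle of its bay, over the blade's cutting end; at 0 midway between bays
- slide_grip (a point): point on the slide's black upright grip, which is 30 (holder x) x 18 (holder y) and rises from 50 to 84 above the table; this point is on its axis, 70 above the table, at holder x = 103, and moves with the slide
- sheet: fixed cardboard sheet 330 x 190 x 4 thick on which the blades are delivered; origin at the centre of its underside
- mat: fixed black rubber mat, 300 (x) x 190 (y) x 4 thick, for the oil bottles; origin at the centre of its underside
- pin0 (a point): foot of the steel locating pin of the bay at holder y = -80: on the bar's top, 34 above the table, at holder x = -59 (the end near the robot). The pin is 8 in diameter, 13 high, tapered to 5 in its last 3 mm
- pin1 (a point): foot of the steel locating pin of the bay at holder y = 0: on the bar's top, 34 above the table, at holder x = -59 (the end near the robot). The pin is 8 in diameter, 13 high, tapered to 5 in its last 3 mm
- pin2 (a point): foot of the steel locating pin of the bay at holder y = +80: on the bar's top, 34 above the table, at holder x = -59 (the end near the robot). The pin is 8 in diameter, 13 high, tapered to 5 in its last 3 mm
- blade0: floor-scraper blade: flat steel plate, 140 long (its x) x 46 wide (y) x 6 thick, 260 g. An open notch 11 wide, 18 deep is cut in the middle of its -x end; the last 12 at the +x end is the cutting edge, only 3 thick. Origin at the centre of the underside. Starts flat on the cardboard sheet, notch to its -y side. All blades are alike. May be absent
- notch0 (a point): point in the notch of blade0, level with its underside, 59 from its origin along -x (3 mm clear of where the pin would touch the notch's bottom); over the pin's foot when the blade is home
- blade1: floor-scraper blade: flat steel plate, 140 long (its x) x 46 wide (y) x 6 thick, 260 g. An open notch 11 wide, 18 deep is cut in the middle of its -x end; the last 12 at the +x end is the cutting edge, only 3 thick. Origin at the centre of the underside. Starts flat on the cardboard sheet, notch to its -y side. All blades are alike. May be absent
- notch1 (a point): point in the notch of blade1, level with its underside, 59 from its origin along -x (3 mm clear of where the pin would touch the notch's bottom); over the pin's foot when the blade is home
- blade2: floor-scraper blade: flat steel plate, 140 long (its x) x 46 wide (y) x 6 thick, 260 g. An open notch 11 wide, 18 deep is cut in the middle of its -x end; the last 12 at the +x end is the cutting edge, only 3 thick. Origin at the centre of the underside. Starts flat on the cardboard sheet, notch to its -y side. All blades are alike. May be absent
- notch2 (a point): point in the notch of blade2, level with its underside, 59 from its origin along -x (3 mm clear of where the pin would touch the notch's bottom); over the pin's foot when the blade is home
- bottle0: square white oil bottle, thin-walled, 150 to 290 g: body 56 x 56 x 95 long, neck 32 across and 7 long, black cap 28 across and 18 long (120 in all). Origin at the centre of its base; x runs from base to cap, so x points up when it stands. Starts lying on a flat side on the rubber mat, along the mat's y. A grip over 45 N crushes it
- bottle1: square white oil bottle, thin-walled, 150 to 290 g: body 56 x 56 x 95 long, neck 32 across and 7 long, black cap 28 across and 18 long (120 in all). Origin at the centre of its base; x runs from base to cap, so x points up when it stands. Starts lying on a flat side on the rubber mat, along the mat's y. A grip over 45 N crushes it
- tape_roll: bystander: cardboard ring of tape, 70 across, 24 high, between robot and holder; origin at its underside
- parcel_a: bystander: wrapped part 120 x 90 x 60, beyond the holder; origin at its underside
- parcel_b: bystander: wrapped part 100 x 150 x 50, beyond the holder; origin at its underside
- tin: bystander: steel tin 66 across, 90 high, standing beyond the mat; origin at its underside
- stamp: bystander: wooden-handled rubber stamp, 44 across, 70 high, standing between robot and holder; origin at its underside
- mug: bystander: white mug 80 across, 90 high, beyond the sheet; origin at its underside
- carton: bystander: cardboard carton 160 x 200 x 120 high, left of the sheet; origin at its underside
Mind the look-alikes: they are no part of the job. What is shaped like the blade1 but turquoise is not meant.

How it is judged:
By the outcome, as a careful person would: the job done as asked, in the order asked, and still so for the second after the job is handed in, with the robot touching nothing.
Of blade0, blade1, blade2 only 2 to 3 are there at a start; the rules pass over those that are not, and their reading is None.
At some moment in a run one of bottle0, bottle1 may be knocked a few centimetres aside while the robot is not near it.
Once in a run the grip may slacken for a moment while it holds something.
It also fails if it takes over 210 s, if anything falls off the work surface, if the arm or the gripper's body presses on something with over 40 N, if the wrist force passes 120 N, or if a joint passes its speed limit or range.

### The arm

A 7-joint arm with a two-finger parallel gripper is mounted at the origin on the work surface. World frame = base frame: x ahead of the robot, y to its left, z up, the work surface at z = 0. Lengths are in m, angles in rad, forces in N, time in s.
With the tool pointing down it reaches from about 0.4 to 0.85 m from the base axis. Payload 10.4 kg.
Tool frame: the origin (TCP) lies at the very end of the fingers, on their centre line; the grasp point (between the pads) lies 19 mm behind it; z points along the fingers, y is the direction in which the jaws open and shut (so a half turn about z gives the same grasp; the last joint's range is limited). The gripper opens to 87 mm and grips with 3 to 60 N. Pads are 19 mm wide; open, the fingers measure 117 mm over their backs; the gripper's body (75 mm by 190 mm) begins 51 mm behind the grasp point.
Start: joints at [-1.157, 0.332, -0.065, 1.46, 0.022, 1.35, -0.088], TCP at [0.264, 0.566, 0.223] pointing down, gripper open.
Joint ranges: [-2.6, 2.6], [-0.5, 2.12], [-1.47, 1.34], [0.16, 2.42], [-1.27, 4.41], [0.06, 2.06], [-2.6, 2.6]. Speed limits (rad/s): [2.22, 2.22, 2.79, 2.79, 3.14, 3.14, 3.14].

### API

Orientations are given as a unit quaternion [x, y, z, w].
In Python, from bench import r, eyes, job gives the robot as it stands. The module is installed in compiled form; this text tells all that it offers.
- The arm moves only by the tool play_rows, never from a script. Its argument "motion" is a list of rows, each a list of 7 numbers: the shift along the tool's x, y, z as a fraction of full scale, then the turn, a rotation vector about the tool's x, y, z as a fraction of full scale, then the opening in per cent of the stroke, from 0 (shut) to 100 (fully open). A call has 1 to 5 rows; each row is the pose to reach, as a shift and turn from the pose commanded when the call began, along the tool's axes at that moment; what a row does not reach only later rows make up. Full scale, the value 1, is 0.2 m for a shift and 90 degrees for a turn. A row lasts 1/8 s, in which the tool goes at most 62.5 mm and 10.7 degrees, less where a joint would pass 70% of its speed; a pose out of reach is approached as far as the arm can. A call with a number of a shift or a turn outside -1 to 1 is refused whole. A call with a gripper value outside its range is refused whole. The fingers move at their own pace and stop on an object; "squeeze" is the grip in N (left out, the last holds). Time passes only in rows, so rows that repeat a pose let the fingers close. It gives the time, the measured TCP pose, the force and the opening at its end, in the units of the state.
- r.read_state(): the state, without advancing time (a new reading comes with each control period).
- eyes.camera(name): name is "scene" or "top" or "wrist"; returns a dict with "image" (420x560x3 uint8, red, green, blue), "mtx" (3x3 intrinsics, pixels), "R" (3x3) and "t" (3): a world point X has camera coordinates R X + t. Camera axes: x right, y down, z forward; pixel columns grow to the right and rows downward; lengths in m; the calibration is good to about 2 mm. A picture is of the moment at which its call begins. There is no depth.
- job.close_job(): hands the job in, once; it reports no verdict.
Trained networks look in a picture, given as the dict that the camera call returned (one of the last four; its "shot" number tells which), for a name from the list of things; names that differ only in an ending like _2 or _b are one class to them, and where a whole thing is asked for, a point or a joint stands for the part that bears it (a point fixed in the world has none). Each returns a list of dicts, best first, with "p" (0 to 1); they miss things now and then, are a little off and sometimes report something else, mostly with a low value. They report only what shows in the picture. A call takes as long as a camera call. They do not tell look-alikes from the thing itself.
- eyes.regions_of(picture, label): "region" (420x560 bool, what is visible of it) and "xy" ([column, row] in pixels, amid what is visible of it).
- eyes.landmark_of(picture, label): "xy" ([column, row] in pixels: a listed point, or the origin of a listed thing).
The state is a dict: "time": time; "joint_positions": joint angles; "joint_vel": joint speeds; "joint_torque": joint torques, N m; "ee_pos": TCP position; "eef_rot": TCP orientation; "ft_force": force on the tool from outside, world axes, zero at the start; "torque": the same for the moment, N m; "width": finger opening in m.
Only numpy, scipy, OpenCV 4.12 (cv2) and the standard library are available. Lean on these libraries where they do the work, as an engineer would, in place of code of your own. Each camera call takes 0.05 s, during which the arm holds its last target. There are 200 camera calls.

## Working session

There is one attempt and no reset: what is moved stays moved. The work goes in short steps, Python scripts to look and compute and a tool call to move; the robot and the scene stay as the last step left them, time stands still between calls to the robot, and variables do not carry over. Pictures are saved under pics/ and viewed, about 12 in all and at most 16, crops included, and the job is handed in when it is done.

Besides the shell and the picture viewer there is one more tool, called after ">>>" as name(argument=value, ...), one argument or row to a line, values as JSON. play_rows: Moves the arm, as the interface text tells. Shift numbers are shares of 0.2 m and turn numbers shares of 90 degrees, none past 1 either way. Its arguments: {"type":"object","properties":{"motion":{"type":"array","items":{"type":"array","items":{"type":"number"}}},"squeeze":{"type":"number"}},"required":["motion"]}

```bash
mkdir -p pics; cat > h.py <<'E'
import numpy as np, cv2
from scipy.spatial.transform import Rotation as Ro
from bench import r, eyes, job
def cam(n,save=None):
    p=eyes.camera(n)
    if save: cv2.imwrite(f'pics/{save}.png',cv2.cvtColor(p['image'],cv2.COLOR_RGB2BGR))
    return p
def w(p,xy,z):
    K,R,t=map(np.array,(p['mtx'],p['R'],p['t']))
    d=R.T@np.linalg.inv(K)@np.array([xy[0],xy[1],1.]); c=-R.T@t
    return c+d*(z-c[2])/d[2]
def px(p,X):
    K,R,t=map(np.array,(p['mtx'],p['R'],p['t'])); q=K@(R@np.array(X)+t); return q[:2]/q[2]
def st():
    s=r.read_state(); R=Ro.from_quat(s['eef_rot']); 
    print('t',s['time'],'p',np.round(s['ee_pos'],4),'F',np.round(s['ft_force'],1),'w',round(s['width'],4)); print(np.round(R.as_matrix(),3).tolist(), 'j',np.round(s['joint_positions'],2)); return s,R
def go(pos,yaw=None):
    """shift/turn fractions to reach pos with tool pointing down, tool y axis at world angle yaw"""
    s,R=st(); sh=R.inv().apply(np.array(pos)-s['ee_pos'])/0.2
    tu=np.zeros(3)
    if yaw is not None:
        y=np.array([np.cos(yaw),np.sin(yaw),0]); z=np.array([0,0,-1.]); T=[Ro.from_matrix(np.c_[np.cross(a,z),a,z]) for a in (y,-y)]
        c=[(R.inv()*q).as_rotvec()/(np.pi/2) for q in T]; tu=min(c,key=np.linalg.norm); print('alt',[np.round(q,3).tolist() for q in c])
    print('shift',np.round(sh,4).tolist(),'turn',np.round(tu,4).tolist())
E
python3 - <<'E'
from h import *
st()
for n in ('scene','top'):
    p=cam(n,n+'0')
    print(n,np.round(-np.array(p['R']).T@p['t'],3))
    for l in ['holder','slide','sheet','mat','blade0','bottle0','tape_roll','stamp','tin','mug','carton','parcel_a','parcel_b']:
        for q in eyes.landmark_of(p,l)[:5]:
            if q['p']>.3: print(l,np.round(q['xy'],1),round(q['p'],2),np.round(w(p,q['xy'],0.0 if 'blade' not in l else .004)[:2],3))
    for l in ['slide_finger','slide_grip','pin0','pin1','pin2','notch0']:
        z={'slide_finger':.047,'slide_grip':.07,'notch0':.004}.get(l,.034)
        for q in eyes.landmark_of(p,l)[:5]:
            if q['p']>.3: print(l,np.round(q['xy'],1),round(q['p'],2),np.round(w(p,q['xy'],z)[:2],3))
E
```

```text
t 0.0 p [0.2642 0.566  0.2218] F [ 0.   0.2 -0.2] w 0.087
[[-0.906, 0.423, -0.001], [0.423, 0.906, -0.001], [-0.0, -0.001, -1.0]] j [-1.16  0.33 -0.06  1.46  0.02  1.35 -0.09]
scene [ 1.257 -0.562  0.871]
holder [264.7 255.5] 0.8 [ 0.543 -0.033]Traceback (most recent call last):
  File "<stdin>", line 7, in <module>
ValueError: it knows: blade, bottle, carton, holder, mat, mug, notch, parcel, pin, sheet, slide_finger, slide_grip, stamp, tape_roll, tin
```

View pics/scene0.png

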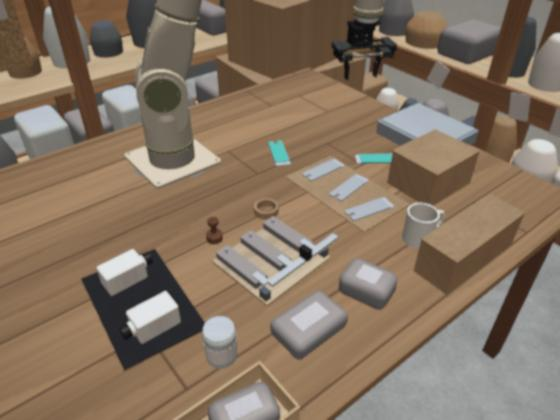

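The scene picture shows three steel blades on the sheet at about (325,168), (350,187) and (370,209). There are turquoise look-alikes off the sheet, the holder is near (270,258), and both bottles lie on the mat at (122,271) and (152,316).

```bash
cat > look.py <<'E'
from h import *
import sys
def look(n,save=None,ls=None):
    p=cam(n,save)
    Z={'slide_finger':.047,'slide_grip':.07,'notch':.004,'blade':.004,'pin':.034,'bottle':.032}
    for l in ls or ['holder','sheet','mat','blade','notch','bottle','tape_roll','stamp','tin','mug','carton','parcel','slide_finger','slide_grip','pin']:
        for q in eyes.landmark_of(p,l)[:6]:
            if q['p']>.3: print(l,np.round(q['xy'],1),round(q['p'],2),np.round(w(p,q['xy'],Z.get(l,0))[:2],3))
    return p
if __name__=='__main__':
    for n in sys.argv[1:]: print(n); look(n,n+'0')
E
python3 look.py scene top
```

```text
scene
holder [267.8 254.8] 0.91 [ 0.546 -0.025]
holder [368.1 207.2] 0.53 [0.57  0.319]
sheet [346.4 192. ] 0.93 [0.48  0.322]
mat [140.1 302.4] 0.63 [ 0.487 -0.35 ]
blade [345.4 184.9] 0.97 [0.456 0.341]
blade [323.  168.1] 0.96 [0.347 0.349]
blade [379.4 159. ] 0.77 [0.422 0.529]
blade [369.1 208.5] 0.63 [0.579 0.313]
blade [278.7 152.7] 0.52 [0.189 0.295]
notch [353.3 215.1] 0.92 [0.572 0.257]
notch [309.8 174.4] 0.85 [0.347 0.293]
notch [276.2 146.5] 0.8 [0.154 0.312]
notch [336.6 195.1] 0.63 [0.476 0.284]
notch [399.1 157.5] 0.56 [0.456 0.587]
bottle [171.1 307.4] 0.61 [ 0.57  -0.311]
bottle [101.9 284.2] 0.6 [ 0.411 -0.403]
tape_roll [268.  213.1] 0.81 [0.413 0.077]
stamp [216.2 239.1] 0.62 [ 0.414 -0.096]
stamp [351.2 216.3] 0.36 [0.569 0.252]
tin [221.9 354.3] 0.75 [ 0.72 -0.28]
tin [309.5 329.2] 0.56 [ 0.786 -0.095]
mug [417.9 237.8] 0.83 [0.743 0.328]
mug [172.7 307.4] 0.58 [ 0.546 -0.299]
carton [425.4 182.1] 0.69 [0.594 0.548]
parcel [305.6 329.2] 0.88 [ 0.78  -0.102]
parcel [368.  291.3] 0.71 [0.79  0.085]
slide_finger [277.8 257.2] 0.73 [ 0.605 -0.04 ]
slide_finger [305
[... 865 characters left out ...]
6]
bottle [404.1 184.2] 0.61 [ 0.578 -0.309]
tape_roll [260.9 252.3] 0.68 [0.404 0.085]
stamp [329.7 246.6] 0.79 [ 0.415 -0.102]
stamp [303.8 198.2] 0.57 [ 0.552 -0.037]
tin [391.8 141.2] 0.64 [ 0.713 -0.295]
mug [175.2 135.2] 0.56 [0.742 0.324]
carton [ 94. 184.] 0.92 [0.604 0.546]
parcel [323.6 120.6] 0.97 [ 0.779 -0.102]
parcel [260.9 120.1] 0.72 [0.784 0.079]
parcel [187. 274.] 0.37 [0.35  0.284]
slide_finger [307.  174.9] 0.86 [ 0.606 -0.043]
slide_finger [186.2 271.7] 0.57 [0.355 0.277]
slide_grip [285.3 155.5] 0.69 [0.654 0.015]
slide_grip [176.6 135.2] 0.54 [0.715 0.303]
pin [307.8 217. ] 0.84 [ 0.493 -0.042]
pin [338.  213.8] 0.76 [ 0.5   -0.124]
pin [282.2 224.2] 0.75 [0.475 0.027]
```

View pics/top0.png

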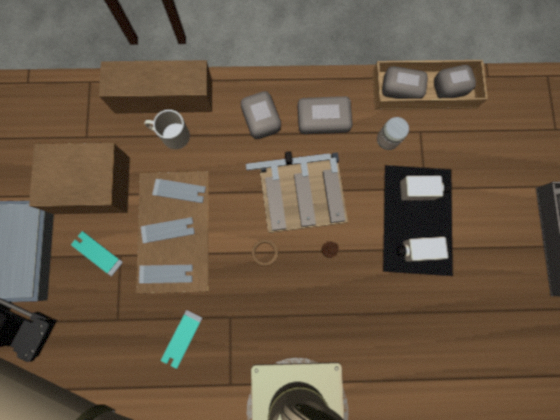

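The top view agrees: three blades on the sheet at columns ~140–205, holder at (303,195), near bottle's cap pointing +y, far bottle's cap pointing −y. Slide partly across. Next I move over the sheet for a wrist view.

```bash
python3 -c "
from h import *
go([.45,.33,.36],0)"
```

```text
t 1.7 p [0.2644 0.5663 0.2226] F [ 0.2  1.  -0.2] w 0.087
[[-0.906, 0.423, 0.0], [0.423, 0.906, 0.0], [-0.0, 0.0, -1.0]] j [-1.16  0.33 -0.06  1.46  0.02  1.35 -0.09]
alt [[0.0, -0.0, 0.722], [0.0, 0.0, -1.278]]
shift [-1.3407, -0.6781, -0.687] turn [0.0001, -0.0, 0.7219]
```

>>> play_rows(
  motion=[
    [-0.2, -0.1, -0.687, 0, 0, 0, 100],
    [-0.45, -0.23, -0.687, 0, 0, 0, 100],
    [-0.67, -0.34, -0.687, 0, 0, 0, 100],
    [-0.67, -0.34, -0.687, 0, 0, 0, 100],
  ],
)

```text
time: 2.2
ee_pos: [0.3597, 0.4456, 0.3622]
eef_rot: [0.219, 0.976, 0.001, 0.001]
ft_force: [0.7, 0.2, 0.4]
width: 0.0873
```

>>> play_rows(
  motion=[
    [-0.3, -0.15, 0, 0, 0, 0.12, 100],
    [-0.67, -0.34, 0, 0, 0, 0.24, 100],
    [-0.67, -0.34, 0, 0, 0, 0.36, 100],
    [-0.67, -0.34, 0, 0, 0, 0.46, 100],
    [-0.67, -0.34, 0, 0, 0, 0.56, 100],
  ],
)

```text
time: 2.82
ee_pos: [0.4499, 0.3294, 0.3601]
eef_rot: [0.614, 0.789, 0.0, -0.0]
ft_force: [-0.2, -0.5, 0.7]
width: 0.0869
```

>>> play_rows(
  motion=[
    [0, 0, 0, 0, 0, 0.08, 100],
    [0, 0, 0, 0, 0, 0.162, 100],
    [0, 0, 0, 0, 0, 0.162, 100],
    [0, 0, 0, 0, 0, 0.162, 100],
  ],
)

```text
time: 3.32
ee_pos: [0.4496, 0.3298, 0.36]
eef_rot: [0.706, 0.708, 0.0, -0.0]
ft_force: [-0.0, 0.3, -0.6]
width: 0.0869
```

```bash
python3 -c "
from look import *
st(); p=look('wrist','w1',['blade','notch','sheet'])
print(np.round(-np.array(p['R']).T@p['t'],3), np.round(p['R'],2).tolist())"
```

```text
t 3.325 p [0.4496 0.3298 0.36  ] F [-0.   0.3 -0.6] w 0.0869
[[-0.003, 1.0, 0.0], [1.0, 0.003, 0.0], [0.0, 0.0, -1.0]] j [-0.89  0.14  0.2   1.41 -0.03  1.59 -0.69]
blade [354.  184.3] 0.9 [0.574 0.312]
blade [253.1  48.4] 0.88 [0.405 0.523]
blade [221.6 169.8] 0.8 [0.347 0.336]
blade [294.2 171.7] 0.79 [0.471 0.334]
blade [126.8 193. ] 0.56 [0.181 0.296]
notch [297.6 202.7] 0.86 [0.477 0.279]
notch [224.6 203. ] 0.75 [0.35  0.278]
notch [349.2 217.1] 0.74 [0.569 0.254]
notch [277.6  12. ] 0.71 [0.442 0.572]
notch [450.6 179.5] 0.71 [0.739 0.321]
notch [ 95.4 176.1] 0.57 [0.131 0.325]
sheet [291.6 177.5] 0.56 [0.466 0.323]
[0.449 0.4   0.522] [[1.0, 0.0, -0.0], [0.0, -0.97, 0.26], [0.0, -0.26, -0.97]]
```

View pics/w1.png

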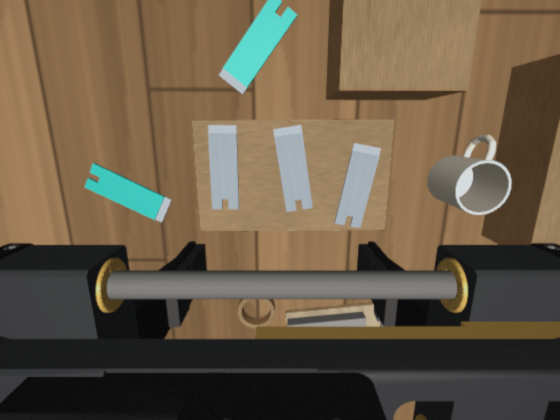

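The picture shows three blades on the sheet with their notches toward the bottom (−y) and the cutting edge at the top. Blades are near (224,168), (293,169) and (358,186).

```bash
cat >> h.py <<'E'
def rect(p,label,z,L,W,minp=.3):
    """rectangles of regions projected on plane z: centre, size, angle of long axis"""
    out=[]
    for q in eyes.regions_of(p,label):
        if q['p']<minp: continue
        m=q['region'].astype(np.uint8)
        c=max(cv2.findContours(m,0,cv2.CHAIN_APPROX_NONE)[0],key=cv2.contourArea)[:,0,:]
        P=np.array([w(p,a,z)[:2] for a in c])
        (cx,cy),(a,b),_=R0=cv2.minAreaRect((P*1000).astype(np.float32)); B=cv2.boxPoints(R0)
        e=[B[1]-B[0],B[2]-B[1]]; e=max(e,key=np.linalg.norm); 
        out.append((cx/1000,cy/1000,max(a,b),min(a,b),np.arctan2(e[1],e[0])))
        rgb=p['image'][q['region']].mean(0)
        print(label,round(q['p'],2),'c',round(cx),round(cy),'size',round(max(a,b)),round(min(a,b)),'ang',round(np.degrees(out[-1][4])%180,1),'rgb',rgb.round())
    return out
E
python3 - <<'E'
from h import *
p=cam('wrist'); rect(p,'blade',.010,140,46)
p=cam('top'); rect(p,'blade',.010,140,46);rect(p,'bottle',.03,95,56)
go([.47,-.04,.36],np.radians(-81))
E
```

```text
blade 0.88 c 186 296 size 140 48 ang 152.9 rgb [ 74. 196. 186.]
blade 0.87 c 577 309 size 139 48 ang 80.2 rgb [166. 175. 182.]
blade 0.8 c 410 525 size 140 48 ang 52.3 rgb [100. 211. 201.]
blade 0.71 c 469 338 size 140 46 ang 99.4 rgb [168. 177. 184.]
blade 0.96 c 352 325 size 108 45 ang 88.7 rgb [131. 138. 142.]
blade 0.89 c 578 311 size 137 47 ang 78.6 rgb [134. 140. 144.]
blade 0.88 c 470 338 size 140 48 ang 99.5 rgb [133. 139. 143.]
blade 0.74 c 796 80 size 133 94 ang 18.8 rgb [120. 113. 109.]
blade 0.48 c 240 261 size 37 18 ang 45.4 rgb [129. 149. 147.]
bottle 0.8 c 402 -341 size 134 59 ang 92.7 rgb [166. 168. 168.]
bottle 0.55 c 569 -365 size 136 65 ang 88.9 rgb [156. 156. 155.]
bottle 0.5 c 694 554 size 140 37 ang 89.0 rgb [106.  83.  60.]
t 3.775 p [0.4497 0.3297 0.36  ] F [-0.7 -0.3 -0. ] w 0.087
[[-0.0, 1.0, -0.0], [1.0, 0.0, 0.0], [0.0, -0.0, -1.0]] j [-0.89  0.14  0.2   1.41 -0.03  1.59 -0.69]
alt [[-0.0, -0.0, 0.9], [0.0, -0.0, -1.1]]
shift [-1.8487, 0.1014, -0.0004] turn [-0.0001, -0.0001, 0.9001]
```

>>> play_rows(
  motion=[
    [-0.3, 0.02, 0, 0, 0, 0, 100],
    [-0.6, 0.03, 0, 0, 0, 0, 100],
    [-0.92, 0.05, 0, 0, 0, 0, 100],
    [-0.92, 0.05, 0, 0, 0, 0, 100],
  ],
)

```text
time: 4.28
ee_pos: [0.4605, 0.1407, 0.3609]
eef_rot: [0.71, 0.704, 0.001, 0.0]
ft_force: [0.5, 1.3, 0.1]
width: 0.0872
```

>>> play_rows(
  motion=[
    [-0.3, 0.02, 0, 0, 0, 0.11, 100],
    [-0.6, 0.03, 0, 0, 0, 0.22, 100],
    [-0.92, 0.05, 0, 0, 0, 0.33, 100],
    [-0.92, 0.05, 0, 0, 0, 0.44, 100],
    [-0.92, 0.05, 0, 0, 0, 0.55, 100],
  ],
)

```text
time: 4.9
ee_pos: [0.4698, -0.0384, 0.36]
eef_rot: [0.939, 0.343, 0.0, -0.0]
ft_force: [0.9, 0.4, -0.6]
width: 0.0867
```

>>> play_rows(
  motion=[
    [0, 0, 0, 0, 0, 0.11, 100],
    [0, 0, 0, 0, 0, 0.22, 100],
    [0, 0, 0, 0, 0, 0.35, 100],
    [0, 0, 0, 0, 0, 0.35, 100],
    [0, 0, 0, 0, 0, 0.35, 100],
  ],
)

```text
time: 5.52
ee_pos: [0.4697, -0.0379, 0.3599]
eef_rot: [0.997, 0.08, -0.0, -0.0]
ft_force: [0.2, -0.2, 0.8]
width: 0.0868
```

```bash
python3 -c "
from look import *
st(); p=look('wrist','w2',['pin','holder','slide_finger','slide_grip'])
rect(p,'holder',.012,220,197)
for q in eyes.regions_of(p,'slide_grip')[:2]: print(q['p'],q['xy'],q['region'].sum())
"
```

```text
t 5.525 p [ 0.4697 -0.0379  0.3599] F [ 0.2 -0.2  0.8] w 0.0868
[[0.987, 0.16, -0.0], [0.16, -0.987, 0.0], [-0.0, -0.0, -1.0]] j [-0.51 -0.08  0.46  1.63  0.04  1.59 -1.46]
pin [336.2 169.1] 0.93 [ 0.495 -0.123]
pin [284.2 166.3] 0.86 [ 0.486 -0.04 ]
pin [237.4 162.9] 0.57 [0.479 0.034]
pin [112.   83.1] 0.52 [0.566 0.233]
holder [284.5 126.7] 0.86 [ 0.547 -0.031]
slide_finger [296.4  86.9] 0.66 [ 0.604 -0.039]
slide_grip [269.8  45.3] 0.93 [0.646 0.006]
holder 0.87 c 573 -11 size 270 217 ang 96.6 rgb [185. 178. 165.]
0.69 [273.9, 54.6] 3504
```

View pics/w2.png

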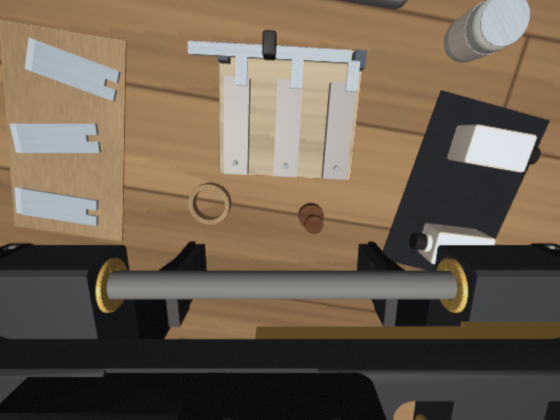

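The picture shows the holder with pins at (235,162), (286,166) and (337,168). The slide is partly across, with its fingers over the right part of the bays; the black grip is at (269,44). I'll fit the holder more precisely from the board edges.

```bash
python3 - <<'E'
from h import *
p=cam('wrist'); I=p['image']; c=I[25:195,180:375]
cv2.imwrite('pics/c1.png',cv2.cvtColor(cv2.resize(c,None,fx=4,fy=3.5,interpolation=cv2.INTER_CUBIC),cv2.COLOR_RGB2BGR))
# predicted board/bars/pins for fit by optimisation later
E
```

```text
(no output)
```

View pics/c1.png

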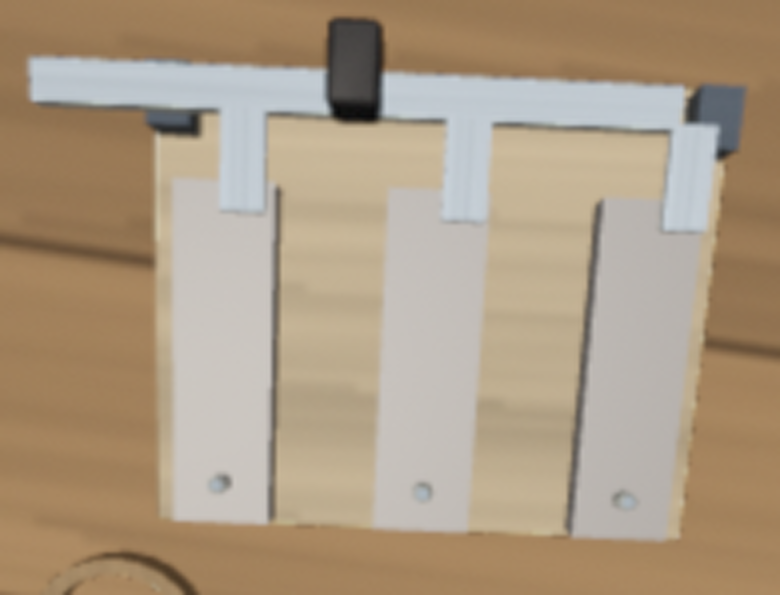

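The crop shows clear bar corners, e.g. the middle bar's near corners at crop (373,528) and (468,530). Pins are at (220,482), (424,490) and (625,499), and the middle finger tip spans (442–487, 220). I'll fit the pose to these.

```bash
python3 - <<'E'
from h import *
from scipy.optimize import least_squares
p=cam('wrist')
uv=lambda u,v:np.array([180+(u+.5)/4-.5,25+(v+.5)/3.5-.5])
O=[]
for y,l,rr,fl in [(80,(172,520),(270,522),(172,180)),(0,(373,528),(468,530),(388,188)),(-80,(570,535),(667,540),(603,200))]:
    O+=[(-72.5,y+19,34,l),(-72.5,y-19,34,rr),(72.5,y+19,34,fl)]
O+=[(-59,80,45,(220,483)),(-59,0,45,(424,490)),(-59,-80,45,(625,499))]
F=[(54,80,50,(243,210)),(54,0,50,(465,220)),(54,-80,50,(688,231))]
def H(v,x,y,z): c,s=np.cos(v[2]),np.sin(v[2]); return [v[0]+(c*x-s*y)/1e3,v[1]+(s*x+c*y)/1e3,z/1e3]
def f(v):
    e=[px(p,H(v,*o[:3]))-uv(*o[3]) for o in O]+[px(p,H(v,o[0],o[1]-40+v[3]*1e3,o[2]))-uv(*o[3]) for o in F]
    return np.ravel(e)
s=least_squares(f,[.548,-.03,.12,.02],loss='soft_l1'); v=s.x
print(np.round(v,4),np.degrees(v[2])); print(np.round(f(v).reshape(-1,2),1).tolist())
for y in (-80,0,80): print('bay',y,np.round(H(v,0,y,0),4),'pin',np.round(H(v,-59,y,0),4))
# grip: crop base centre at z50 & top z84
for u in [(355,68)]: print('gripTop',w(p,uv(355,35),.084), w(p,uv(356,112),.05))
E
```

```text
[ 0.5443 -0.0357  0.1152  0.0299] 6.598563299451649
[[0.5, -0.7], [-0.3, -0.3], [-0.1, -1.6], [0.1, -0.8], [0.0, -0.4], [-0.1, -1.3], [0.6, -0.7], [-0.1, -1.1], [0.0, -2.2], [-0.6, 2.6], [-0.3, 2.9], [0.6, 2.5], [0.3, 2.7], [0.1, 2.4], [-0.6, 1.8]]
bay -80 [ 0.5534 -0.1152  0.    ] pin [ 0.4948 -0.1219  0.    ]
bay 0 [ 0.5443 -0.0357  0.    ] pin [ 0.4856 -0.0425  0.    ]
bay 80 [0.5351 0.0438 0.    ] pin [0.4765 0.037  0.    ]
gripTop [0.65455779 0.00771116 0.084     ] [0.63613237 0.00602282 0.05      ]
```

```bash
cat > fit.py <<'E'
from h import *
from scipy.optimize import least_squares
def H(v,x,y,z): c,s=np.cos(v[2]),np.sin(v[2]); return [v[0]+(c*x-s*y)/1e3,v[1]+(s*x+c*y)/1e3,z/1e3]
E
python3 - <<'E'
from fit import *
p=cam('wrist')
uv=lambda u,v:np.array([180+(u+.5)/4-.5,25+(v+.5)/3.5-.5])
O=[]
for y,l,rr,fl in [(80,(172,520),(270,522),(172,180)),(0,(373,528),(468,530),(388,188)),(-80,(570,535),(667,540),(603,200))]:
    O+=[(-72.5,y+19,34,l),(-72.5,y-19,34,rr),(72.5,y+19,34,fl)]
Pn=[(-59,80,45,(220,483)),(-59,0,45,(424,490)),(-59,-80,45,(625,499))]
F=[(54,80,50,(243,210)),(54,0,50,(465,220)),(54,-80,50,(688,231))]
def f(v):
    e=[px(p,H(v,o[0]+v[4],*o[1:3]))-uv(*o[3]) for o in O]+[px(p,H(v,*o[:3]))-uv(*o[3]) for o in Pn]+[px(p,H(v,o[0],o[1]-40+v[3]*1e3,o[2]))-uv(*o[3]) for o in F]
    return np.ravel(e)
s=least_squares(f,[.548,-.03,.12,.02,0],loss='soft_l1'); v=s.x
print(np.round(v,4),np.degrees(v[2])); print(np.round(f(v).reshape(-1,2),1).tolist())
for y in (-80,0,80): print('bay',y,np.round(H(v,0,y,0),4),'pin',np.round(H(v,-59,y,0),4))
g=np.array(w(p,uv(355,35),.084)); d=g[:2]-v[:2]; print('grip y in holder',-np.sin(v[2])*d[0]+np.cos(v[2])*d[1], np.cos(v[2])*d[0]+np.sin(v[2])*d[1])
G=H(v,103,0,55); print(G)
E
```

```text
[ 0.5478 -0.0354  0.1122  0.0302 -5.1747] 6.427551588957873
[[0.4, 0.1], [-0.4, 0.6], [0.1, -0.6], [0.0, 0.1], [-0.1, 0.6], [0.1, -0.2], [0.4, 0.4], [-0.3, 0.0], [0.1, -0.9], [-0.7, 0.2], [-0.3, 0.6], [0.7, 0.4], [0.3, -0.1], [0.2, -0.2], [-0.4, -0.6]]
bay -80 [ 0.5568 -0.1149  0.    ] pin [ 0.4982 -0.1215  0.    ]
bay 0 [ 0.5478 -0.0354  0.    ] pin [ 0.4892 -0.042   0.    ]
bay 80 [0.5389 0.0441 0.    ] pin [0.4802 0.0375 0.    ]
grip y in holder 0.030838180035627275 0.11088533773035822
[np.float64(0.6501788184415098), np.float64(-0.023852365823011156), 0.055]
```

```bash
python3 -c "
from h import *
go([.6467,.0069,.12],np.radians(-83.57))"
```

```text
t 6.025 p [ 0.4697 -0.0383  0.3599] F [0.6 0.2 0.1] w 0.0869
[[0.988, 0.157, 0.0], [0.157, -0.988, 0.0], [0.0, -0.0, -1.0]] j [-0.51 -0.08  0.46  1.63  0.04  1.59 -1.46]
alt [[-0.0, -0.0, 0.029], [0.0, -0.0, -1.971]]
shift [0.9096, -0.0843, 1.1996] turn [-0.0, -0.0, 0.0287]
```

>>> play_rows(
  motion=[
    [0.3, -0.03, 0.2, 0, 0, 0.029, 50],
    [0.6, -0.06, 0.4, 0, 0, 0.029, 50],
    [0.91, -0.084, 0.65, 0, 0, 0.029, 50],
    [0.91, -0.084, 0.9, 0, 0, 0.029, 50],
    [0.91, -0.084, 0.9, 0, 0, 0.029, 50],
  ],
)

```text
time: 6.65
ee_pos: [0.6455, 0.0073, 0.1754]
eef_rot: [0.998, 0.056, -0.003, 0.0]
ft_force: [-0.7, -0.4, 0.8]
width: 0.0468
```

>>> play_rows(
  motion=[
    [0, 0, 0.2, 0, 0, 0, 50],
    [0, 0, 0.4, 0, 0, 0, 50],
    [0, 0, 0.5, 0, 0, 0, 50],
    [0, 0, 0.61, 0, 0, 0, 50],
    [0, 0, 0.61, 0, 0, 0, 50],
  ],
)

```text
time: 7.28
ee_pos: [0.6465, 0.0067, 0.0582]
eef_rot: [0.998, 0.056, -0.0, -0.0]
ft_force: [-0.6, 0.1, 0.4]
width: 0.0437
```

>>> play_rows(
  motion=[
    [0, 0, 0, 0, 0, 0, 10],
    [0, 0, 0, 0, 0, 0, 10],
    [0, 0, 0, 0, 0, 0, 10],
    [0, 0, 0, 0, 0, 0, 10],
  ],
  squeeze=15,
)

```text
time: 7.78
ee_pos: [0.6471, 0.007, 0.0586]
eef_rot: [0.998, 0.056, 0.0, -0.0]
ft_force: [-0.9, 1.1, 3.7]
width: 0.0183
```

```bash
python3 -c "
from h import *
s,R=st()
import numpy as np
a=.1122;d=np.array(s['ee_pos'])[:2]-[.5478,-.0354]
print('holder xy',np.cos(a)*d[0]+np.sin(a)*d[1],-np.sin(a)*d[0]+np.cos(a)*d[1])"
```

```text
t 7.775 p [0.6471 0.007  0.0586] F [-0.9  1.1  3.7] w 0.0183
[[0.994, 0.111, 0.001], [0.111, -0.994, 0.0], [0.001, -0.0, -1.0]] j [-0.42  0.54  0.45  1.6  -0.26  1.06 -1.36]
holder xy 0.10345622421027383 0.030972758798820405
```

>>> play_rows(
  motion=[
    [0, 0.03, 0, 0, 0, 0, 10],
    [0, 0.06, 0, 0, 0, 0, 10],
    [0, 0.09, 0, 0, 0, 0, 10],
    [0, 0.12, 0, 0, 0, 0, 10],
    [0, 0.15, 0, 0, 0, 0, 10],
  ],
)

```text
time: 8.4
ee_pos: [0.6504, -0.0226, 0.0586]
eef_rot: [0.998, 0.056, 0.0, -0.0]
ft_force: [-2.0, 2.6, 5.5]
width: 0.0177
```

>>> play_rows(
  motion=[
    [0, 0, 0, 0, 0, 0, 10],
    [0, 0, 0, 0, 0, 0, 50],
    [0, 0, 0, 0, 0, 0, 50],
    [0, 0, -0.3, 0, 0, 0, 50],
    [0, 0, -0.6, 0, 0, 0, 50],
  ],
)

```text
time: 9.02
ee_pos: [0.6495, -0.023, 0.1787]
eef_rot: [0.998, 0.056, -0.001, 0.0]
ft_force: [1.7, -0.3, 0.4]
width: 0.0419
```

```bash
python3 - <<'E'
from fit import *
v=[.5478,-.0354,.1122]
from look import look
p=look('top','t2',['slide_finger','slide_grip'])
for x,y,l in [(54,-40,47),(103,1,70)]: print(H(v,x,y,l))
# blade A target pose check: go above blade B-first
b=[.4695,.338]; go([b[0],b[1],.2],np.radians(99.4-90))
E
```

```text
[np.float64(0.6059390472209263), np.float64(-0.06910239143210617), 0.047]
[np.float64(0.6500403898564141), np.float64(-0.022873919926471205), 0.07]
t 9.175 p [ 0.652  -0.0234  0.1816] F [-0.1 -0.6 -0.6] w 0.0431
[[0.994, 0.111, 0.006], [0.111, -0.994, 0.0], [0.006, 0.0, -1.0]] j [-0.4   0.44  0.49  1.47 -0.21  1.28 -1.35]
alt [[0.003, -0.003, -1.034], [-0.003, -0.003, 0.966]]
shift [-0.7055, -1.8969, -0.097] turn [-0.0029, -0.0033, 0.9664]
```

>>> play_rows(
  motion=[
    [-0.12, -0.3, -0.05, 0, 0, 0, 65],
    [-0.23, -0.6, -0.1, 0, 0, 0, 65],
    [-0.35, -0.95, -0.1, 0, 0, 0, 65],
    [-0.35, -0.95, -0.1, 0, 0, 0, 65],
  ],
)

```text
time: 9.68
ee_pos: [0.5569, 0.1629, 0.1967]
eef_rot: [0.998, 0.059, -0.001, -0.001]
ft_force: [0.6, 0.1, 0.1]
width: 0.0567
```

>>> play_rows(
  motion=[
    [-0.12, -0.3, 0, 0, 0, -0.11, 65],
    [-0.23, -0.6, 0, 0, 0, -0.22, 65],
    [-0.355, -0.947, 0, 0, 0, -0.33, 65],
    [-0.355, -0.947, 0, 0, 0, -0.44, 65],
    [-0.355, -0.947, 0, 0, 0, -0.55, 65],
  ],
)

```text
time: 10.3
ee_pos: [0.4668, 0.3393, 0.1966]
eef_rot: [0.882, 0.472, -0.001, 0.0]
ft_force: [0.3, -0.5, 1.2]
width: 0.0567
```

>>> play_rows(
  motion=[
    [0, 0, 0, 0, 0, -0.11, 65],
    [0, 0, 0, 0, 0, -0.22, 65],
    [0, 0, 0, 0, 0, -0.36, 65],
    [0, 0, 0, 0, 0, -0.484, 65],
    [0, 0, 0, 0, 0, -0.484, 65],
  ],
)

```text
time: 10.92
ee_pos: [0.4681, 0.3372, 0.1967]
eef_rot: [0.646, 0.764, -0.001, -0.0]
ft_force: [0.4, -0.4, -1.3]
width: 0.0566
```

```bash
python3 - <<'E'
from fit import *
p=cam('wrist','w3'); rect(p,'blade',.010,140,46)
t=cam('top','t3'); print([ (np.round(w(t,q['xy'],.047)[:2],3),q['p']) for q in eyes.landmark_of(t,'slide_finger')])
rect(t,'blade',.010,140,46)
b=[.4695,.338]; go([b[0],b[1],.05],np.radians(99.4-90))
E
```

```text
blade 0.84 c 580 323 size 114 50 ang 79.7 rgb [166. 175. 181.]
blade 0.71 c 398 508 size 98 48 ang 52.4 rgb [104. 205. 196.]
blade 0.64 c 469 337 size 141 46 ang 99.4 rgb [169. 178. 186.]
blade 0.59 c 352 339 size 143 50 ang 89.8 rgb [166. 174. 180.]
blade 0.58 c 194 294 size 128 51 ang 153.6 rgb [ 68. 187. 177.]
[(array([ 0.616, -0.077]), 0.82)]
blade 0.97 c 579 310 size 139 48 ang 79.5 rgb [130. 136. 140.]
blade 0.78 c 473 319 size 104 51 ang 100.2 rgb [125. 129. 131.]
blade 0.74 c 353 293 size 44 42 ang 88.7 rgb [121. 126. 128.]
t 11.175 p [0.468  0.3378 0.1974] F [ 0.1  0.4 -0.2] w 0.0565
[[-0.162, 0.987, -0.001], [0.987, 0.162, -0.001], [-0.001, -0.001, -1.0]] j [-0.81  0.24  0.12  1.63 -0.03  1.27 -0.52]
alt [[-0.0, 0.0, -0.001], [0.001, 0.001, 1.999]]
shift [-0.0001, 0.0082, 0.7368] turn [-0.0004, 0.0003, -0.0006]
```

View pics/w3.png

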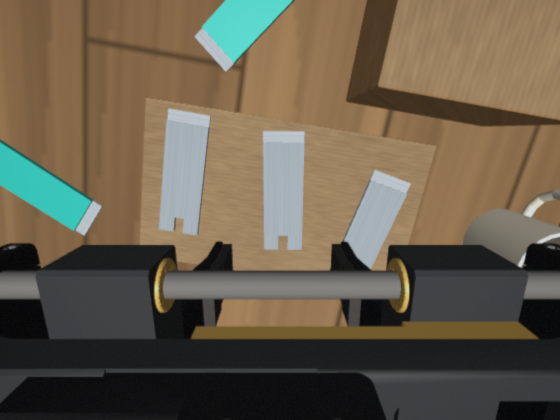

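The blade under the hand is centred at (283,190) and aligned with the jaws. Descending to grip.

>>> play_rows(
  motion=[
    [0, 0.005, 0.3, 0, 0, 0, 65],
    [0, 0.005, 0.6, 0, 0, 0, 65],
    [0, 0.005, 0.85, 0, 0, 0, 65],
    [0, 0.005, 0.92, 0, 0, 0, 65],
    [0, 0.005, 0.958, 0, 0, 0, 65],
  ],
)

```text
time: 11.8
ee_pos: [0.4694, 0.3389, 0.0069]
eef_rot: [0.647, 0.763, 0.0, 0.0]
ft_force: [0.0, -0.2, 0.8]
width: 0.0563
```

>>> play_rows(
  motion=[
    [0, 0, 0, 0, 0, 0, 65],
    [0, 0, 0, 0, 0, 0, 40],
    [0, 0, 0, 0, 0, 0, 40],
    [0, 0, 0, 0, 0, 0, 40],
  ],
  squeeze=45,
)

```text
time: 12.3
ee_pos: [0.4694, 0.3391, 0.0075]
eef_rot: [0.647, 0.763, 0.001, 0.0]
ft_force: [-0.6, -1.4, 7.4]
width: 0.0443
```

>>> play_rows(
  motion=[
    [0, 0, -0.1, 0, 0, 0, 40],
    [0, 0, -0.3, 0, 0, 0, 40],
    [0, 0, -0.5, 0, 0, 0, 40],
    [0, 0, -0.5, 0, 0, 0, 40],
  ],
)

```text
time: 12.8
ee_pos: [0.4703, 0.3397, 0.1097]
eef_rot: [0.647, 0.763, 0.003, 0.0]
ft_force: [0.5, 0.5, -3.2]
width: 0.0447
```

```bash
python3 - <<'E'
from fit import *
p=cam('wrist','w4')
r_=rect(p,'blade',.105,140,46)
print([ (np.round(w(p,q['xy'],.1)[:2],3),q['p']) for q in eyes.landmark_of(p,'notch')])
v=[.5478,-.0354,.1122]
print(H(v,0,80,0)); go(H(v,0,80,100),np.radians(6.43-90))
E
```

```text
blade 0.86 c 390 370 size 78 31 ang 89.9 rgb [160. 169. 176.]
blade 0.79 c 538 371 size 37 31 ang 79.1 rgb [161. 170. 176.]
blade 0.69 c 412 461 size 35 29 ang 52.7 rgb [113. 190. 185.]
blade 0.61 c 320 331 size 26 25 ang 86.1 rgb [ 76. 165. 159.]
blade 0.6 c 465 369 size 78 48 ang 99.4 rgb [163. 173. 181.]
[(array([0.389, 0.326]), 0.88)]
[np.float64(0.5388428210539713), np.float64(0.044096974441351036), 0.0]
t 12.95 p [0.4681 0.338  0.1052] F [-0.1  0.3 -3.4] w 0.0444
[[-0.164, 0.986, -0.001], [0.986, 0.164, -0.001], [-0.001, -0.002, -1.0]] j [-0.8   0.32  0.12  1.74 -0.04  1.09 -0.51]
alt [[-0.0, 0.001, 1.034], [-0.001, -0.0, -0.966]]
shift [-1.5075, 0.1078, 0.027] turn [-0.0012, -0.0003, -0.9665]
```

View pics/w4.png

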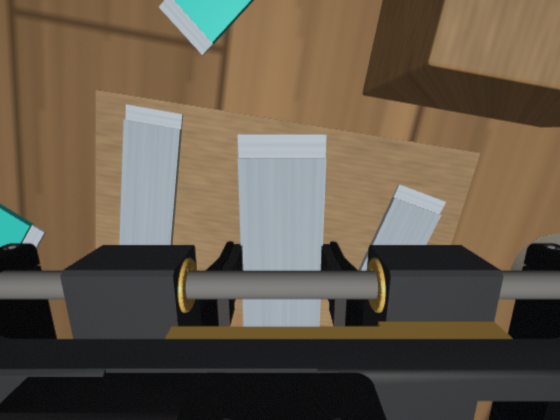

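>>> play_rows(
  motion=[
    [-0.2, 0.01, 0.015, 0, 0, 0, 40],
    [-0.4, 0.03, 0.015, 0, 0, 0, 40],
    [-0.6, 0.05, 0.015, 0, 0, 0, 40],
    [-0.75, 0.054, 0.015, 0, 0, 0, 40],
    [-0.75, 0.054, 0.015, 0, 0, 0, 40],
  ],
)

```text
time: 13.58
ee_pos: [0.5039, 0.1889, 0.1019]
eef_rot: [0.648, 0.762, -0.001, -0.0]
ft_force: [-0.2, 0.6, -2.4]
width: 0.0443
```

>>> play_rows(
  motion=[
    [-0.2, 0.01, 0, 0, 0, 0.1, 40],
    [-0.4, 0.03, 0, 0, 0, 0.2, 40],
    [-0.6, 0.05, 0, 0, 0, 0.3, 40],
    [-0.757, 0.054, 0, 0, 0, 0.4, 40],
    [-0.757, 0.054, 0, 0, 0, 0.5, 40],
  ],
)

```text
time: 14.2
ee_pos: [0.5392, 0.0423, 0.1022]
eef_rot: [0.891, 0.454, -0.001, 0.0]
ft_force: [-0.7, 1.0, -1.6]
width: 0.044
```

>>> play_rows(
  motion=[
    [0, 0, 0, 0, 0, 0.1, 40],
    [0, 0, 0, 0, 0, 0.2, 40],
    [0, 0, 0, 0, 0, 0.32, 40],
    [0, 0, 0, 0, 0, 0.43, 40],
    [0, 0, 0, 0, 0, 0.534, 40],
  ],
)

```text
time: 14.82
ee_pos: [0.5388, 0.0457, 0.1021]
eef_rot: [0.999, 0.054, -0.001, 0.0]
ft_force: [-0.7, -0.2, -2.5]
width: 0.0444
```

```bash
python3 - <<'E'
from fit import *
p=cam('wrist','w5')
v=[.5478,-.0354,.1122]
go(H(v,3,80,55),np.radians(6.43-90))
print([q['xy'] for q in eyes.landmark_of(p,'slide_finger')],px(p,H(v,54,40,47)),px(p,H(v,54,120,47)))
s=r.read_state();R=Ro.from_quat(s['eef_rot']);print('tip pred',px(p,np.array(s['ee_pos'])+R.apply([.07,.023,0])),px(p,np.array(s['ee_pos'])+R.apply([.07,-.023,0])),'bar far',px(p,H(v,67.3,99,34)),px(p,H(v,67.3,61,34)))
E
```

```text
t 14.875 p [0.5388 0.0457 0.1021] F [-0.2 -0.5 -1.8] w 0.0439
[[0.995, 0.099, -0.002], [0.099, -0.995, -0.0], [-0.002, 0.0, -1.0]] j [-0.61  0.27  0.51  1.85 -0.15  1.06 -1.52]
alt [[0.0, 0.001, -0.008], [0.002, -0.0, 1.992]]
shift [0.0147, 0.0078, 0.2356] turn [0.0001, 0.0013, -0.0082]
[[453.2, 157.2]] [339.52741782 154.79686294] [225.66265584 155.26487277]
tip pred [325.03064254 131.33390164] [235.51808765 131.55303457] bar far [256.51210838 135.30821715] [308.40293072 135.09341303]
```

View pics/w5.png

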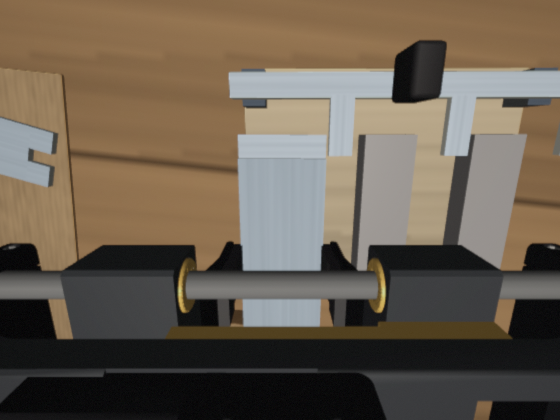

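The blade is held straight with its tip at row 135, cols 238–326. The slide is fully back, with fingers midway between the bays at cols ~342 and 459. I'll take an enlarged crop to measure the blade relative to the holder.

```bash
python3 - <<'E'
import cv2
i=cv2.imread('pics/w5.png')[60:180,225:525]
cv2.imwrite('pics/c2.png',cv2.resize(i,(750,300),interpolation=cv2.INTER_CUBIC)) 
E
```

```text
(no output)
```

View pics/c2.png

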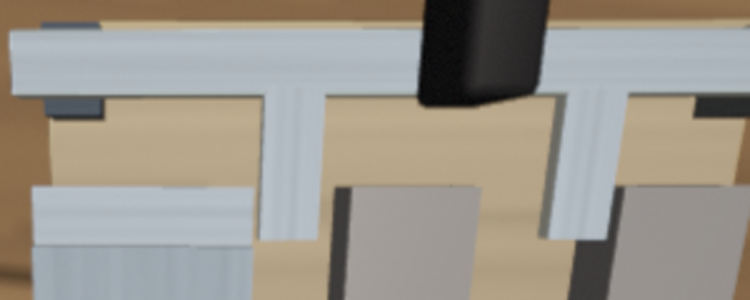

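```bash
python3 - <<'E'
from fit import *
p=cam('wrist')
s=r.read_state();R=Ro.from_quat(s['eef_rot'])
u=lambda a,b:np.array([225+a/2.5-.3,60+b/2.5-.3])
O=[(54,48-40,50,263,239),(54,32-40+80-80+0,50,0,0)]
O=[(67.3,19,34,350,187),(67.3,-19,34,480,187),(67.3,-61,34,620,187)]
F=[(54,48,50,263,239),(54,32,50,318,239),(54,-32,50,548,239),(54,-48,50,606,239)]
def f(v): return np.ravel([px(p,H(v,*o[:3]))-u(*o[3:]) for o in O]+[px(p,H(v,o[0],o[1]+v[3],o[2]))-u(*o[3:]) for o in F])
s1=least_squares(f,[.5478,-.0354,.1122,0]); v=s1.x; print(np.round(v,4),np.degrees(v[2]),np.round(f(v).reshape(-1,2),1).tolist())
T=np.array(s['ee_pos'])
g=lambda b:np.ravel([px(p,T+R.apply([.07+b[0],y+b[1],zz]))-u(a,187) for y,a in((.023,252),(-.023,32)) for zz in (0.,)])
b=least_squares(g,[0,0]).x; print('blade off',b, g(b))
print('H old',H([.5478,-.0354,.1122],0,80,0),'new',H(v,0,80,0))
E
```

```text
[ 0.5479 -0.0342  0.1122 -1.1945] 6.431234619449252 [[-0.3, 0.4], [-0.5, 0.4], [0.8, 0.4], [-0.9, -0.2], [0.2, -0.2], [0.4, -0.3], [0.3, -0.3]]
blade off [-0.00159279  0.00068629] [ 0.66543823 -0.14443905 -0.66546054  0.19393098]
H old [np.float64(0.5388428210539713), np.float64(0.044096974441351036), 0.0] new [np.float64(0.5389359979728963), np.float64(0.045250456889443166), 0.0]
```

```bash
python3 - <<'E'
from fit import *
v=[.5479,-.0343,.1122]
go(H(v,2.6,80,58),np.radians(6.43-90))
E
```

```text
t 14.975 p [0.539  0.0455 0.1024] F [-0.4  0.1 -2.8] w 0.0443
[[0.993, 0.115, -0.002], [0.115, -0.993, -0.0], [-0.002, 0.0, -1.0]] j [-0.61  0.27  0.5   1.85 -0.15  1.06 -1.5 ]
alt [[0.0, 0.001, 0.002], [-0.002, 0.0, -1.998]]
shift [0.0128, 0.0016, 0.2221] turn [0.0002, 0.001, 0.002]
```

>>> play_rows(
  motion=[
    [0.013, 0.002, 0.1, 0, 0, 0, 40],
    [0.013, 0.002, 0.2, 0, 0, 0, 40],
    [0.013, 0.002, 0.22, 0, 0, 0, 40],
    [0.013, 0.002, 0.25, 0, 0, 0, 40],
    [0.013, 0.002, 0.27, 0, 0, 0, 40],
  ],
)

```text
time: 15.6
ee_pos: [0.5425, 0.0448, 0.0495]
eef_rot: [0.998, 0.056, 0.0, -0.0]
ft_force: [0.1, -0.6, -3.0]
width: 0.0445
```

>>> play_rows(
  motion=[
    [0, 0, 0.015, 0, 0, 0, 40],
    [0, 0, 0.03, 0, 0, 0, 40],
    [0, 0, 0.045, 0, 0, 0, 40],
    [0, 0, 0.045, 0, 0, 0, 40],
  ],
)

```text
time: 16.1
ee_pos: [0.542, 0.0446, 0.0401]
eef_rot: [0.998, 0.056, -0.0, 0.0]
ft_force: [0.8, 1.4, -2.6]
width: 0.0444
```

```bash
python3 - <<'E'
from fit import *
st(); p=cam('wrist','w6')
E
```

```text
t 16.1 p [0.542  0.0446 0.0401] F [ 0.8  1.4 -2.6] w 0.0444
[[0.994, 0.111, -0.0], [0.111, -0.994, -0.0], [-0.0, 0.0, -1.0]] j [-0.58  0.36  0.48  1.89 -0.2   0.94 -1.46]
```

>>> play_rows(
  motion=[
    [0, 0, 0.007, 0, 0, 0, 40],
    [0, 0, 0.014, 0, 0, 0, 40],
    [0, 0, 0.014, 0, 0, 0, 40],
    [0, 0, 0.014, 0, 0, 0, 65],
    [0, 0, 0.014, 0, 0, 0, 65],
  ],
)

```text
time: 16.77
ee_pos: [0.5424, 0.0447, 0.0377]
eef_rot: [0.998, 0.056, 0.0, -0.0]
ft_force: [0.3, -0.2, 0.6]
width: 0.0542
```

>>> play_rows(
  motion=[
    [0, 0, 0, 0, 0, 0, 65],
    [0, 0, -0.1, 0, 0, 0, 65],
    [0, 0, -0.4, 0, 0, 0, 65],
    [0, 0, -0.8, 0, 0, 0, 65],
    [0, 0, -0.8, 0, 0, 0, 65],
  ],
)

```text
time: 17.4
ee_pos: [0.544, 0.0447, 0.2017]
eef_rot: [0.998, 0.056, 0.003, -0.001]
ft_force: [0.8, 0.4, 0.1]
width: 0.0568
```

>>> play_rows(
  motion=[
    [-0.15, 0, -0.1, 0, 0, 0, 65],
    [-0.3, 0, -0.1, 0, 0, 0, 65],
    [-0.35, 0, -0.1, 0, 0, 0, 65],
    [-0.35, 0, -0.1, 0, 0, 0, 65],
  ],
)

```text
time: 17.9
ee_pos: [0.4725, 0.037, 0.2173]
eef_rot: [0.998, 0.056, -0.0, -0.0]
ft_force: [0.6, -0.2, -0.2]
width: 0.0564
```

```bash
python3 - <<'E'
from fit import *
p=cam('wrist','w7')
v=[.5479,-.0343,.1122]
rect(p,'blade',.040,140,46); print('exp',H(v,0,80,0))
i=cv2.imread('pics/w7.png'); a=px(p,H(v,0,40,34)).astype(int); print(a)
c=i[max(a[1]-90,0):a[1]+110,max(a[0]-110,0):a[0]+110]; print(c.shape)
cv2.imwrite('pics/c3.png',cv2.resize(c,None,fx=2.8,fy=2.8,interpolation=cv2.INTER_CUBIC))
E
```

```text
blade 0.83 c 371 309 size 108 40 ang 89.3 rgb [148. 156. 161.]
blade 0.73 c 639 -34 size 250 72 ang 96.5 rgb [155. 161. 164.]
blade 0.69 c 573 279 size 118 44 ang 79.6 rgb [159. 168. 174.]
blade 0.58 c 541 43 size 139 47 ang 6.3 rgb [168. 178. 185.]
exp [np.float64(0.5389428210539714), np.float64(0.04519697444135104), 0.0]
[316 134]
(200, 220, 3)
```

View pics/c3.png

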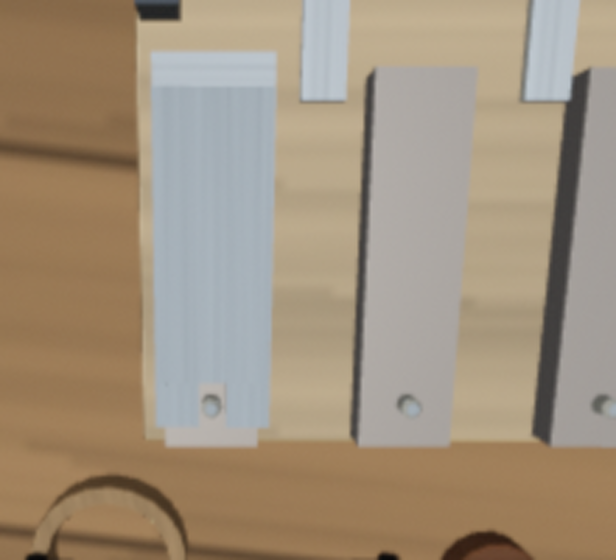

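The crop shows the blade flat in its bay with the pin inside the notch (crop (210,405)), about 2 mm forward of nominal. Next is blade C for the middle bay.

```bash
python3 - <<'E'
from fit import *
go([.578,.310,.2],np.radians(79.7-90))
E
```

```text
t 18.0 p [0.4732 0.037  0.2173] F [-0.2  0.2 -0.1] w 0.0567
[[0.994, 0.111, -0.0], [0.111, -0.994, -0.0], [-0.0, 0.0, -1.0]] j [-0.68 -0.02  0.51  1.87  0.01  1.29 -1.64]
alt [[0.0, 0.0, -0.815], [0.0, -0.0, 1.185]]
shift [0.6728, -1.2983, 0.0861] turn [0.0001, 0.0001, -0.8145]
```

>>> play_rows(
  motion=[
    [0.12, -0.22, 0.04, 0, 0, 0, 65],
    [0.24, -0.45, 0.08, 0, 0, 0, 65],
    [0.337, -0.65, 0.086, 0, 0, 0, 65],
    [0.337, -0.65, 0.086, 0, 0, 0, 65],
  ],
)

```text
time: 18.5
ee_pos: [0.5256, 0.1775, 0.1988]
eef_rot: [0.998, 0.058, -0.001, 0.001]
ft_force: [-0.5, -0.2, -0.1]
width: 0.0569
```

>>> play_rows(
  motion=[
    [0.12, -0.22, 0, 0, 0, -0.11, 65],
    [0.24, -0.45, 0, 0, 0, -0.22, 65],
    [0.336, -0.65, 0, 0, 0, -0.33, 65],
    [0.336, -0.65, 0, 0, 0, -0.44, 65],
    [0.336, -0.65, 0, 0, 0, -0.55, 65],
  ],
)

```text
time: 19.12
ee_pos: [0.5781, 0.3099, 0.1992]
eef_rot: [0.882, 0.471, -0.001, 0.0]
ft_force: [0.2, 0.0, -0.3]
width: 0.0567
```

>>> play_rows(
  motion=[
    [0, 0, 0, 0, 0, -0.11, 65],
    [0, 0, 0, 0, 0, -0.2, 65],
    [0, 0, 0, 0, 0, -0.265, 65],
    [0, 0, 0, 0, 0, -0.265, 65],
    [0, 0, 0, 0, 0, -0.265, 65],
  ],
)

```text
time: 19.75
ee_pos: [0.5778, 0.3098, 0.2]
eef_rot: [0.768, 0.64, -0.0, 0.0]
ft_force: [-0.1, -0.9, -0.4]
width: 0.0567
```

```bash
python3 - <<'E'
from fit import *
p=cam('wrist'); rect(p,'blade',.010,140,46); p=cam('wrist'); rect(p,'blade',.010,140,46)
go([.578,.310,.0075],np.radians(79.7-90))
E
```

```text
blade 0.94 c 578 308 size 139 47 ang 79.5 rgb [168. 177. 185.]
blade 0.75 c 402 509 size 99 50 ang 52.7 rgb [ 76. 187. 178.]
blade 0.59 c 353 346 size 128 51 ang 90.2 rgb [161. 170. 176.]
blade 0.81 c 402 509 size 101 49 ang 52.2 rgb [ 76. 187. 178.]
blade 0.63 c 578 309 size 139 46 ang 79.6 rgb [168. 178. 185.]
blade 0.58 c 353 346 size 127 50 ang 89.9 rgb [161. 170. 177.]
t 19.95 p [0.5775 0.3102 0.2003] F [ 0.3 -0.4  0.1] w 0.0562
[[0.179, 0.984, -0.0], [0.984, -0.179, -0.0], [-0.0, -0.0, -1.0]] j [-0.7   0.41  0.19  1.41 -0.08  1.33 -0.69]
alt [[-0.0, 0.0, -0.0], [0.0, 0.0, 2.0]]
shift [-0.0005, 0.0025, 0.9639] turn [-0.0, 0.0, -0.0002]
```

>>> play_rows(
  motion=[
    [-0.008, 0.002, 0.3, 0, 0, 0, 65],
    [-0.008, 0.002, 0.6, 0, 0, 0, 65],
    [-0.008, 0.002, 0.85, 0, 0, 0, 65],
    [-0.008, 0.002, 0.93, 0, 0, 0, 65],
    [-0.008, 0.002, 0.967, 0, 0, 0, 65],
  ],
)

```text
time: 20.58
ee_pos: [0.5781, 0.3088, 0.0075]
eef_rot: [0.768, 0.641, 0.0, 0.0]
ft_force: [1.0, 0.1, 0.5]
width: 0.0568
```

>>> play_rows(
  motion=[
    [0, 0, 0, 0, 0, 0, 65],
    [0, 0, 0, 0, 0, 0, 40],
    [0, 0, 0, 0, 0, 0, 40],
    [0, 0, 0, 0, 0, 0, 40],
  ],
)

```text
time: 21.08
ee_pos: [0.5784, 0.3091, 0.0084]
eef_rot: [0.768, 0.641, 0.001, 0.0]
ft_force: [-1.4, -0.9, 6.1]
width: 0.0439
```

>>> play_rows(
  motion=[
    [0, 0, -0.1, 0, 0, 0, 40],
    [0, 0, -0.3, 0, 0, 0, 40],
    [0, 0, -0.5, 0, 0, 0, 40],
    [0, 0, -0.5, 0, 0, 0, 40],
    [0, 0, -0.5, 0, 0, 0, 40],
  ],
)

```text
time: 21.7
ee_pos: [0.5771, 0.3083, 0.1067]
eef_rot: [0.768, 0.641, -0.0, -0.0]
ft_force: [-0.2, -0.1, -3.9]
width: 0.0439
```

```bash
python3 - <<'E'
from fit import *
v=[.5479,-.0343,.1122]
go(H(v,1,0,105),np.radians(6.43-90))
E
```

```text
t 21.7 p [0.5771 0.3083 0.1067] F [-0.2 -0.1 -3.9] w 0.0439
[[0.178, 0.984, -0.001], [0.984, -0.178, -0.0], [-0.0, -0.001, -1.0]] j [-0.7   0.48  0.18  1.52 -0.09  1.15 -0.68]
alt [[-0.0, 0.0, 0.815], [-0.0, -0.0, -1.185]]
shift [-1.7104, 0.1663, 0.0092] turn [-0.0002, 0.0004, 0.8145]
```

>>> play_rows(
  motion=[
    [-0.2, 0.02, 0, 0, 0, 0, 40],
    [-0.4, 0.04, 0, 0, 0, 0, 40],
    [-0.6, 0.06, 0, 0, 0, 0, 40],
    [-0.8, 0.08, 0, 0, 0, 0, 40],
    [-0.855, 0.083, 0, 0, 0, 0, 40],
  ],
)

```text
time: 22.32
ee_pos: [0.5626, 0.1336, 0.1057]
eef_rot: [0.769, 0.64, -0.002, -0.0]
ft_force: [0.8, 0.7, -3.2]
width: 0.0432
```

>>> play_rows(
  motion=[
    [-0.2, 0.02, 0, 0, 0, 0.1, 40],
    [-0.4, 0.04, 0, 0, 0, 0.2, 40],
    [-0.6, 0.06, 0, 0, 0, 0.3, 40],
    [-0.8, 0.08, 0, 0, 0, 0.4, 40],
    [-0.855, 0.083, 0.009, 0, 0, 0.5, 40],
  ],
)

```text
time: 22.95
ee_pos: [0.5484, -0.0365, 0.1044]
eef_rot: [0.956, 0.295, -0.001, 0.0]
ft_force: [0.4, 0.1, -2.6]
width: 0.0436
```

>>> play_rows(
  motion=[
    [0, 0, 0, 0, 0, 0.1, 40],
    [0, 0, 0, 0, 0, 0.2, 40],
    [0, 0, 0, 0, 0, 0.315, 40],
    [0, 0, 0, 0, 0, 0.315, 40],
    [0, 0, 0, 0, 0, 0.315, 40],
  ],
)

```text
time: 23.58
ee_pos: [0.549, -0.0334, 0.1047]
eef_rot: [0.998, 0.058, -0.0, -0.0]
ft_force: [-0.8, -0.4, -2.5]
width: 0.0438
```

```bash
cat > tip.py <<'E'
from fit import *
def tip(p):
    """blade-in-hand tip edge: offset of blade centre in tool frame from its silhouette in the wrist picture"""
    s=r.read_state();R=Ro.from_quat(s['eef_rot']);T=np.array(s['ee_pos'])
    # TCP is ~3 mm above underside; tip top ~ TCP height
    for q in eyes.regions_of(p,'blade'):
        m=q['region']; ys,xs=np.nonzero(m)
        if q['p']<.3 or not(m[160:235,270:292].mean()>.8): continue
        rows=range(145,170); L=[np.nonzero(m[y,:])[0] for y in rows]
        top=np.median([np.nonzero(m[:,x])[0].min() for x in range(262,305)])-.5
        l=np.median([a.min() for a in L])-.5; rr=np.median([a.max() for a in L])+.5
        g=lambda b:np.ravel([px(p,T+R.apply([.07+b[0],y+b[1],0]))-np.array([c,top]) for y,c in((.023,rr),(-.023,l))])
        b=least_squares(g,[0,0]).x; print('tip row',top,'cols',l,rr,'off mm',np.round(b*1e3,2)); return b
E
python3 - <<'E'
from tip import *
p=cam('wrist','w8'); tip(p)
v=[.5479,-.0343,.1122]
go(H(v,1,0,58),np.radians(6.43-90))
E
```

```text
tip row 132.5 cols 238.5 325.5 off mm [-0.56  0.52]
t 23.675 p [ 0.5492 -0.0337  0.1049] F [ 0.7 -0.9 -2.6] w 0.0442
[[0.993, 0.114, -0.0], [0.114, -0.993, 0.0], [-0.0, -0.0, -1.0]] j [-0.46  0.29  0.51  1.83 -0.16  1.07 -1.35]
alt [[-0.0, 0.0, 0.001], [-0.0, -0.0, -1.999]]
shift [-0.0016, 0.0022, 0.2345] turn [-0.0001, 0.0003, 0.0013]
```

>>> play_rows(
  motion=[
    [-0.006, 0.002, 0.1, 0, 0, 0, 40],
    [-0.006, 0.002, 0.2, 0, 0, 0, 40],
    [-0.006, 0.002, 0.23, 0, 0, 0, 40],
    [-0.006, 0.002, 0.26, 0, 0, 0, 40],
    [-0.006, 0.002, 0.285, 0, 0, 0, 40],
  ],
)

```text
time: 24.3
ee_pos: [0.5486, -0.0344, 0.0484]
eef_rot: [0.998, 0.056, 0.0, -0.0]
ft_force: [0.5, 0.0, -2.7]
width: 0.0434
```

>>> play_rows(
  motion=[
    [0, 0, 0.015, 0, 0, 0, 40],
    [0, 0, 0.03, 0, 0, 0, 40],
    [0, 0, 0.04, 0, 0, 0, 40],
    [0, 0, 0.04, 0, 0, 0, 40],
  ],
)

```text
time: 24.8
ee_pos: [0.5481, -0.0344, 0.0401]
eef_rot: [0.998, 0.056, -0.0, -0.0]
ft_force: [-0.5, 0.1, -2.6]
width: 0.0434
```

No contact forces, so I lower the rest, release and back off.

>>> play_rows(
  motion=[
    [0, 0, 0.006, 0, 0, 0, 40],
    [0, 0, 0.011, 0, 0, 0, 40],
    [0, 0, 0.011, 0, 0, 0, 40],
    [0, 0, 0.011, 0, 0, 0, 65],
    [0, 0, 0.011, 0, 0, 0, 65],
  ],
)

```text
time: 25.42
ee_pos: [0.5484, -0.0344, 0.038]
eef_rot: [0.998, 0.056, 0.0, -0.0]
ft_force: [-0.2, 0.8, 0.2]
width: 0.0542
```

>>> play_rows(
  motion=[
    [0, 0, 0, 0, 0, 0, 65],
    [0, 0, -0.1, 0, 0, 0, 65],
    [0, 0, -0.4, 0, 0, 0, 65],
    [0, 0, -0.8, 0, 0, 0, 65],
    [0, 0, -0.8, 0, 0, 0, 65],
  ],
)

```text
time: 26.05
ee_pos: [0.5499, -0.0347, 0.202]
eef_rot: [0.998, 0.055, 0.003, -0.0]
ft_force: [0.1, 0.2, -0.5]
width: 0.0569
```

>>> play_rows(
  motion=[
    [-0.15, 0, -0.1, 0, 0, 0, 65],
    [-0.3, 0, -0.1, 0, 0, 0, 65],
    [-0.35, 0, -0.1, 0, 0, 0, 65],
    [-0.35, 0, -0.1, 0, 0, 0, 65],
  ],
)

```text
time: 26.55
ee_pos: [0.4785, -0.042, 0.2177]
eef_rot: [0.998, 0.056, -0.0, -0.0]
ft_force: [0.1, -0.1, -0.3]
width: 0.0566
```

```bash
python3 - <<'E'
from fit import *
p=cam('wrist','w9')
v=[.5479,-.0343,.1122]
rect(p,'blade',.040,140,46); print('exp',H(v,0,0,0),H(v,0,80,0)); print([(np.round(w(p,q['xy'],.034)[:2],4),round(q['p'],2)) for l in('notch','pin') for q in eyes.landmark_of(p,l)])
go([.352,.339,.2],np.radians(-0.3))
E
```

```text
blade 0.79 c 548 -35 size 139 47 ang 6.1 rgb [170. 179. 187.]
blade 0.64 c 540 43 size 138 47 ang 6.3 rgb [168. 178. 185.]
blade 0.57 c 388 263 size 42 8 ang 100.0 rgb [134. 142. 147.]
exp [np.float64(0.5479), np.float64(-0.0343), 0.0] [np.float64(0.5389428210539714), np.float64(0.04519697444135104), 0.0]
[(array([0.4805, 0.0395]), 0.62), (array([0.3673, 0.2568]), 0.61), (array([ 0.4891, -0.0373]), 0.61), (array([0.4805, 0.0376]), 0.89), (array([ 0.4876, -0.0426]), 0.85), (array([ 0.498 , -0.1243]), 0.59)]
t 26.75 p [ 0.4792 -0.0421  0.2176] F [-0.9  0.3 -0.1] w 0.0567
[[0.994, 0.111, -0.0], [0.111, -0.994, -0.001], [-0.0, 0.0, -1.0]] j [-0.53 -0.01  0.53  1.86  0.    1.29 -1.46]
alt [[0.0, 0.0, -0.926], [0.0, -0.0, 1.074]]
shift [-0.4195, -1.9644, 0.0873] turn [0.0, 0.0005, -0.9256]
```

>>> play_rows(
  motion=[
    [-0.06, -0.3, 0.04, 0, 0, 0, 65],
    [-0.13, -0.6, 0.08, 0, 0, 0, 65],
    [-0.21, -0.9, 0.087, 0, 0, 0, 65],
    [-0.21, -0.982, 0.087, 0, 0, 0, 65],
  ],
)

```text
time: 27.25
ee_pos: [0.4137, 0.1519, 0.2001]
eef_rot: [0.998, 0.058, -0.0, -0.0]
ft_force: [-0.6, -0.9, 0.3]
width: 0.0566
```

>>> play_rows(
  motion=[
    [-0.06, -0.3, 0, 0, 0, -0.11, 65],
    [-0.13, -0.6, 0, 0, 0, -0.22, 65],
    [-0.21, -0.9, 0, 0, 0, -0.33, 65],
    [-0.21, -0.982, 0, 0, 0, -0.44, 65],
    [-0.21, -0.982, 0, 0, 0, -0.55, 65],
  ],
)

```text
time: 27.88
ee_pos: [0.3515, 0.3402, 0.2]
eef_rot: [0.882, 0.472, -0.0, 0.0]
ft_force: [0.2, -0.2, 0.2]
width: 0.0564
```

>>> play_rows(
  motion=[
    [0, 0, 0, 0, 0, -0.11, 65],
    [0, 0, 0, 0, 0, -0.22, 65],
    [0, 0, 0, 0, 0, -0.33, 65],
    [0, 0, 0, 0, 0, -0.376, 65],
    [0, 0, 0, 0, 0, -0.376, 65],
  ],
)

```text
time: 28.5
ee_pos: [0.3523, 0.3386, 0.2003]
eef_rot: [0.709, 0.705, -0.0, 0.0]
ft_force: [-0.5, 0.3, 0.6]
width: 0.0567
```

```bash
python3 - <<'E'
from fit import *
p=cam('wrist'); rect(p,'blade',.010,140,46); p=cam('wrist'); rect(p,'blade',.010,140,46)
go([.351,.337,.0075],np.radians(-.3))
E
```

```text
blade 0.71 c 397 510 size 101 47 ang 52.5 rgb [102. 212. 203.]
blade 0.65 c 352 340 size 140 47 ang 89.7 rgb [173. 182. 189.]
blade 0.95 c 351 340 size 140 46 ang 90.6 rgb [173. 182. 190.]
blade 0.62 c 186 298 size 139 48 ang 153.7 rgb [ 74. 199. 189.]
blade 0.6 c 397 510 size 101 47 ang 51.6 rgb [102. 211. 202.]
t 28.7 p [0.3517 0.3388 0.2005] F [ 0.4  0.2 -0. ] w 0.0566
[[0.006, 1.0, -0.0], [1.0, -0.006, -0.0], [-0.0, -0.0, -1.0]] j [-0.93  0.04  0.07  1.85 -0.    1.25 -0.86]
alt [[-0.0, 0.0, -0.001], [0.0, 0.0, 1.999]]
shift [-0.0088, -0.0035, 0.9648] turn [-0.0, 0.0, -0.0008]
```

Centre (0.3515, 0.340); shift +1 mm in tool x.

>>> play_rows(
  motion=[
    [0.005, 0, 0.3, 0, 0, 0, 65],
    [0.005, 0, 0.6, 0, 0, 0, 65],
    [0.005, 0, 0.85, 0, 0, 0, 65],
    [0.005, 0, 0.93, 0, 0, 0, 65],
    [0.005, 0, 0.967, 0, 0, 0, 65],
  ],
)

```text
time: 29.32
ee_pos: [0.3518, 0.3402, 0.0075]
eef_rot: [0.709, 0.705, 0.0, -0.0]
ft_force: [0.6, -0.2, 0.1]
width: 0.0565
```

>>> play_rows(
  motion=[
    [0, 0, 0, 0, 0, 0, 65],
    [0, 0, 0, 0, 0, 0, 40],
    [0, 0, 0, 0, 0, 0, 40],
    [0, 0, 0, 0, 0, 0, 40],
  ],
)

```text
time: 29.82
ee_pos: [0.3521, 0.3405, 0.0082]
eef_rot: [0.709, 0.705, 0.001, -0.0]
ft_force: [-1.3, -0.9, 7.1]
width: 0.0439
```

>>> play_rows(
  motion=[
    [0, 0, -0.1, 0, 0, 0, 40],
    [0, 0, -0.3, 0, 0, 0, 40],
    [0, 0, -0.5, 0, 0, 0, 40],
    [0, 0, -0.5, 0, 0, 0, 40],
    [0, 0, -0.5, 0, 0, 0, 40],
  ],
)

```text
time: 30.45
ee_pos: [0.351, 0.3394, 0.1064]
eef_rot: [0.709, 0.705, -0.001, 0.0]
ft_force: [-1.0, 0.4, -2.4]
width: 0.0437
```

```bash
python3 - <<'E'
from fit import *
v=[.5479,-.0343,.1122]
go(H(v,0,-80,105),np.radians(6.43-90))
E
```

```text
t 30.45 p [0.351  0.3394 0.1064] F [-1.   0.4 -2.4] w 0.0437
[[0.005, 1.0, -0.001], [1.0, -0.005, -0.001], [-0.001, -0.001, -1.0]] j [-0.93  0.14  0.08  1.96 -0.01  1.05 -0.86]
alt [[-0.0, 0.001, 0.926], [-0.001, -0.0, -1.074]]
shift [-2.2609, 1.0402, 0.0078] turn [-0.0, 0.0007, 0.9255]
```

>>> play_rows(
  motion=[
    [-0.2, 0.09, 0, 0, 0, 0, 40],
    [-0.4, 0.185, 0, 0, 0, 0, 40],
    [-0.6, 0.278, 0, 0, 0, 0, 40],
    [-0.754, 0.347, 0, 0, 0, 0, 40],
  ],
)

```text
time: 30.95
ee_pos: [0.4198, 0.1863, 0.1056]
eef_rot: [0.709, 0.705, -0.001, -0.0]
ft_force: [0.8, 1.4, -2.6]
width: 0.0436
```

>>> play_rows(
  motion=[
    [-0.2, 0.09, 0, 0, 0, 0, 40],
    [-0.4, 0.185, 0, 0, 0, 0, 40],
    [-0.6, 0.278, 0, 0, 0, 0, 40],
    [-0.754, 0.347, 0, 0, 0, 0, 40],
  ],
)

```text
time: 31.45
ee_pos: [0.4883, 0.0354, 0.1056]
eef_rot: [0.709, 0.705, -0.001, -0.0]
ft_force: [-0.2, 0.9, -1.9]
width: 0.0434
```

>>> play_rows(
  motion=[
    [-0.2, 0.09, 0, 0, 0, 0.1, 40],
    [-0.4, 0.185, 0, 0, 0, 0.2, 40],
    [-0.6, 0.278, 0, 0, 0, 0.3, 40],
    [-0.754, 0.347, 0.008, 0, 0, 0.4, 40],
    [-0.754, 0.347, 0.008, 0, 0, 0.5, 40],
  ],
)

```text
time: 32.08
ee_pos: [0.5566, -0.117, 0.1037]
eef_rot: [0.927, 0.376, -0.002, 0.001]
ft_force: [-0.5, 0.3, -3.3]
width: 0.0438
```

>>> play_rows(
  motion=[
    [0, 0, 0, 0, 0, 0.1, 40],
    [0, 0, 0, 0, 0, 0.2, 40],
    [0, 0, 0, 0, 0, 0.3, 40],
    [0, 0, 0, 0, 0, 0.4255, 40],
    [0, 0, 0, 0, 0, 0.4255, 40],
  ],
)

```text
time: 32.7
ee_pos: [0.5565, -0.1135, 0.104]
eef_rot: [0.998, 0.056, -0.001, 0.0]
ft_force: [-0.7, -0.1, -3.0]
width: 0.0435
```

```bash
python3 - <<'E'
from tip import *
p=cam('wrist','w10'); tip(p)
v=[.5479,-.0343,.1122]
go(H(v,0,-80,38),np.radians(6.43-90))
E
```

```text
tip row 133.5 cols 237.5 325.5 off mm [-1.14  0.61]
t 32.8 p [ 0.5569 -0.1135  0.1046] F [-0.8  0.6 -2. ] w 0.0436
[[0.993, 0.116, -0.002], [0.116, -0.993, -0.0], [-0.002, 0.0, -1.0]] j [-0.46  0.36  0.7   1.79 -0.26  1.09 -1.12]
alt [[0.0, 0.001, 0.003], [-0.002, 0.0, -1.997]]
shift [0.0003, 0.0015, 0.3329] turn [0.0001, 0.0011, 0.0025]
```

>>> play_rows(
  motion=[
    [0.003, 0.0015, 0.1, 0, 0, 0.0025, 40],
    [0.003, 0.0015, 0.2, 0, 0, 0.0025, 40],
    [0.003, 0.0015, 0.23, 0, 0, 0.0025, 40],
    [0.003, 0.0015, 0.26, 0, 0, 0.0025, 40],
    [0.003, 0.0015, 0.285, 0, 0, 0.0025, 40],
  ],
)

```text
time: 33.42
ee_pos: [0.5583, -0.1139, 0.0484]
eef_rot: [0.999, 0.054, 0.0, 0.0]
ft_force: [-0.4, 0.5, -1.9]
width: 0.0438
```

>>> play_rows(
  motion=[
    [0, 0, 0.015, 0, 0, 0, 40],
    [0, 0, 0.03, 0, 0, 0, 40],
    [0, 0, 0.04, 0, 0, 0, 40],
    [0, 0, 0.04, 0, 0, 0, 40],
  ],
)

```text
time: 33.92
ee_pos: [0.5581, -0.1138, 0.0405]
eef_rot: [0.999, 0.054, -0.0, -0.0]
ft_force: [-0.6, -0.6, -1.5]
width: 0.0434
```

>>> play_rows(
  motion=[
    [0, 0, 0.006, 0, 0, 0, 40],
    [0, 0, 0.012, 0, 0, 0, 40],
    [0, 0, 0.012, 0, 0, 0, 40],
    [0, 0, 0.012, 0, 0, 0, 65],
    [0, 0, 0.012, 0, 0, 0, 65],
  ],
)

```text
time: 34.55
ee_pos: [0.5583, -0.1138, 0.0382]
eef_rot: [0.999, 0.054, 0.0, 0.0]
ft_force: [-0.2, -0.2, -0.3]
width: 0.0536
```

>>> play_rows(
  motion=[
    [0, 0, 0, 0, 0, 0, 65],
    [0, 0, -0.1, 0, 0, 0, 65],
    [0, 0, -0.4, 0, 0, 0, 65],
    [0, 0, -0.8, 0, 0, 0, 65],
    [0, 0, -0.8, 0, 0, 0, 65],
  ],
)

```text
time: 35.17
ee_pos: [0.5598, -0.1148, 0.2036]
eef_rot: [0.999, 0.054, 0.004, 0.0]
ft_force: [0.2, 0.4, -0.1]
width: 0.0569
```

>>> play_rows(
  motion=[
    [-0.15, -0.13, -0.1, 0, 0, 0, 65],
    [-0.3, -0.26, -0.1, 0, 0, 0, 65],
    [-0.35, -0.4, -0.1, 0, 0, 0, 65],
    [-0.35, -0.4, -0.1, 0, 0, 0, 65],
    [-0.35, -0.4, -0.1, 0, 0, 0, 65],
  ],
)

```text
time: 35.8
ee_pos: [0.48, -0.0425, 0.2184]
eef_rot: [0.999, 0.054, 0.0, 0.0]
ft_force: [-0.6, 0.2, 0.0]
width: 0.0564
```

```bash
python3 - <<'E'
from fit import *
p=cam('wrist','w11')
v=[.5479,-.0343,.1122]
rect(p,'blade',.040,140,46); print('exp',[np.round(H(v,0,y,0)[:2],4) for y in (-80,0,80)]); 
i=cv2.imread('pics/w11.png'); a=px(p,H(v,0,0,34)).astype(int); print(a)
c=i[max(a[1]-100,0):a[1]+100,max(a[0]-130,0):a[0]+130]; print(c.shape)
cv2.imwrite('pics/c4.png',cv2.resize(c,None,fx=2.8,fy=2.8,interpolation=cv2.INTER_CUBIC))
go(H(v,103,1,120),np.radians(6.43-90))
E
```

```text
blade 0.91 c 556 -114 size 139 48 ang 6.3 rgb [167. 177. 184.]
blade 0.88 c 540 43 size 141 49 ang 6.7 rgb [167. 176. 183.]
blade 0.56 c 547 -35 size 141 48 ang 6.7 rgb [169. 178. 185.]
exp [array([ 0.5569, -0.1138]), array([ 0.5479, -0.0343]), array([0.5389, 0.0452])]
[280 132]
(200, 260, 3)
t 35.9 p [ 0.4801 -0.0429  0.2182] F [ 0.4 -0.2 -0. ] w 0.0568
[[0.994, 0.107, 0.0], [0.107, -0.994, -0.001], [-0.0, 0.001, -1.0]] j [-0.69 -0.01  0.69  1.86  0.01  1.29 -1.47]
alt [[0.0, 0.0, -0.004], [0.0, -0.001, 1.996]]
shift [0.8565, -0.0147, 0.4909] turn [0.0003, 0.0, -0.0035]
```

View pics/c4.png

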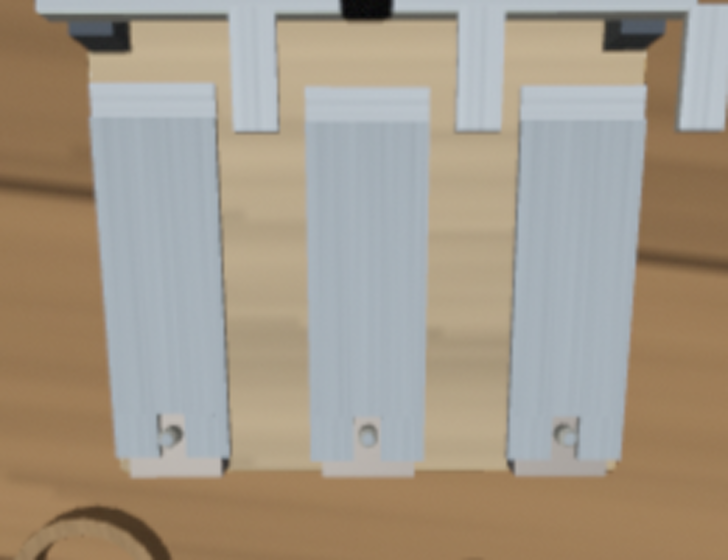

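All three blades are flat in their bays with the pins in the notches (crop (172,435), (368,435), (566,435)). Next I grip the slide and push it fully across.

>>> play_rows(
  motion=[
    [0.3, 0, 0.1, 0, 0, 0, 50],
    [0.6, -0.01, 0.2, 0, 0, 0, 50],
    [0.856, -0.015, 0.35, 0, 0, 0, 50],
    [0.856, -0.015, 0.49, 0, 0, 0, 50],
    [0.856, -0.015, 0.49, 0, 0, 0, 50],
  ],
)

```text
time: 36.52
ee_pos: [0.6485, -0.0216, 0.1172]
eef_rot: [0.999, 0.054, -0.003, 0.001]
ft_force: [-0.4, -0.1, 0.5]
width: 0.0435
```

>>> play_rows(
  motion=[
    [0, 0, 0.1, 0, 0, 0, 50],
    [0, 0, 0.2, 0, 0, 0, 50],
    [0, 0, 0.31, 0, 0, 0, 50],
    [0, 0, 0.31, 0, 0, 0, 50],
    [0, 0, 0.31, 0, 0, 0, 10],
  ],
  squeeze=15,
)

```text
time: 37.15
ee_pos: [0.65, -0.0205, 0.0586]
eef_rot: [0.999, 0.054, 0.0, 0.0]
ft_force: [0.9, -0.4, 0.7]
width: 0.0389
```

>>> play_rows(
  motion=[
    [0, 0, 0, 0, 0, 0, 10],
    [0, 0, 0, 0, 0, 0, 10],
    [0, 0, 0, 0, 0, 0, 10],
  ],
)

```text
time: 37.52
ee_pos: [0.6502, -0.0208, 0.0588]
eef_rot: [0.999, 0.054, 0.001, 0.0]
ft_force: [-0.1, -1.4, 2.8]
width: 0.0181
```

```bash
python3 - <<'E'
from fit import *
s,R=st(); v=[.5479,-.0343,.1122]
d=np.array(s['ee_pos'])[:2]-v[:2]; print('holder y',-np.sin(v[2])*d[0]+np.cos(v[2])*d[1])
print('to 41.5:'); go(H(v,103,43,58),np.radians(6.43-90))
E
```

```text
t 37.525 p [ 0.6502 -0.0208  0.0588] F [-0.1 -1.4  2.8] w 0.0181
[[0.994, 0.108, 0.001], [0.108, -0.994, -0.0], [0.001, 0.0, -1.0]] j [-0.52  0.6   0.66  1.59 -0.4   1.09 -1.22]
holder y 0.0019820812731602532
to 41.5:
t 37.525 p [ 0.6502 -0.0208  0.0588] F [-0.1 -1.4  2.8] w 0.0181
[[0.994, 0.108, 0.001], [0.108, -0.994, -0.0], [0.001, 0.0, -1.0]] j [-0.52  0.6   0.66  1.59 -0.4   1.09 -1.22]
alt [[0.0, -0.001, -0.003], [-0.001, -0.0, 1.997]]
shift [-0.0018, -0.2051, 0.0039] turn [0.0002, -0.0008, -0.0027]
```

>>> play_rows(
  motion=[
    [0, -0.04, 0, 0, 0, 0, 10],
    [0, -0.08, 0, 0, 0, 0, 10],
    [0, -0.12, 0, 0, 0, 0, 10],
    [-0.001, -0.16, 0, 0, 0, 0, 10],
    [-0.001, -0.19, 0, 0, 0, 0, 10],
  ],
)

```text
time: 38.15
ee_pos: [0.646, 0.0166, 0.0588]
eef_rot: [0.999, 0.054, 0.001, 0.001]
ft_force: [4.8, -15.7, 0.1]
width: 0.0179
```

>>> play_rows(
  motion=[
    [0, -0.008, 0, 0, 0, 0, 10],
    [0, -0.014, 0, 0, 0, 0, 10],
    [0, -0.02, 0, 0, 0, 0, 10],
    [0, -0.02, 0, 0, 0, 0, 10],
  ],
)

```text
time: 38.65
ee_pos: [0.646, 0.0166, 0.0588]
eef_rot: [0.999, 0.052, 0.001, 0.003]
ft_force: [5.6, -15.5, 0.8]
width: 0.0178
```

>>> play_rows(
  motion=[
    [0, 0.02, 0, 0, 0, 0, 10],
    [0, 0.02, 0, 0, 0, 0, 40],
    [0, 0.02, 0, 0, 0, 0, 50],
    [0, 0.02, -0.3, 0, 0, 0, 50],
    [0, 0.02, -0.7, 0, 0, 0, 50],
  ],
)

```text
time: 39.28
ee_pos: [0.6445, 0.0184, 0.1812]
eef_rot: [0.999, 0.055, -0.001, -0.0]
ft_force: [1.5, -0.6, 0.0]
width: 0.0425
```

>>> play_rows(
  motion=[
    [-0.3, 0.2, -0.1, 0, 0, 0, 80],
    [-0.6, 0.4, -0.2, 0, 0, 0, 80],
    [-0.85, 0.5, -0.25, 0, 0, 0, 80],
    [-0.85, 0.6, -0.25, 0, 0, 0, 80],
    [-0.85, 0.6, -0.25, 0, 0, 0, 80],
  ],
)

```text
time: 39.9
ee_pos: [0.4885, -0.1216, 0.2312]
eef_rot: [0.999, 0.053, 0.001, -0.001]
ft_force: [0.5, 0.2, 0.4]
width: 0.0692
```

```bash
python3 - <<'E'
from fit import *
p=cam('wrist','w12'); v=[.5479,-.0343,.1122]
for q in eyes.landmark_of(p,'slide_finger')[:2]: print(q['p'],np.round(w(p,q['xy'],.047),4),'full=',np.round(H(v,54,0,47),4))
for q in eyes.landmark_of(p,'slide_grip')[:2]: print(q['p'],np.round(w(p,q['xy'],.07),4),'full=',np.round(H(v,103,40,70),4))
rect(p,'bottle',.04,95,56); t=cam('top','t5'); rect(t,'bottle',.04,95,56); st()
for q in eyes.landmark_of(t,'slide_finger')[:2]: print(q['p'],np.round(w(t,q['xy'],.047),4))
E
```

```text
0.87 [ 0.5994 -0.0326  0.047 ] full= [ 0.6016 -0.0283  0.047 ]
0.6 [ 0.4957 -0.3194  0.047 ] full= [ 0.6016 -0.0283  0.047 ]
0.83 [0.6438 0.018  0.07  ] full= [0.6458 0.017  0.07  ]
bottle 0.59 c 567 -361 size 142 60 ang 90.2 rgb [198. 200. 201.]
bottle 0.45 c 410 -278 size 18 11 ang 96.2 rgb [27. 27. 27.]
bottle 0.54 c 403 -399 size 50 11 ang 174.5 rgb [155. 156. 155.]
bottle 0.41 c 406 -94 size 43 41 ang 151.9 rgb [62. 39. 26.]
t 40.2 p [ 0.4897 -0.1193  0.2302] F [-0.1 -0.7  0.2] w 0.0692
[[0.994, 0.11, -0.001], [0.11, -0.994, -0.001], [-0.001, 0.001, -1.0]] j [-0.66  0.05  0.85  1.8  -0.03  1.31 -1.27]
0.81 [ 0.6069 -0.03    0.047 ]
```

View pics/w12.png

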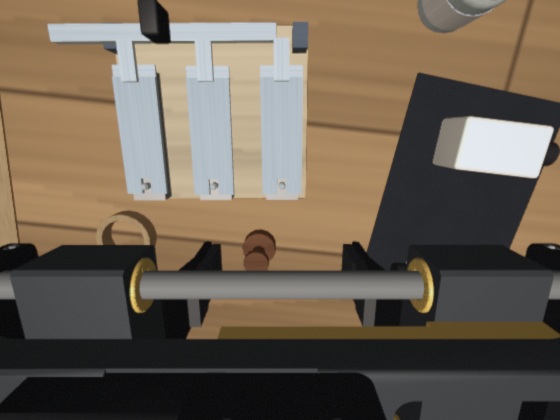

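Slide fully across: each finger is over the middle of its blade ((127,60), (204,60), (283,60)). Now the bottles: I turn to jaws-along-x and look over the mat.

```bash
python3 - <<'E'
from fit import *
go([.48,-.38,.36],0)
E
```

```text
t 40.25 p [ 0.4896 -0.1195  0.2302] F [0.8 0.2 0.1] w 0.0696
[[0.994, 0.109, -0.001], [0.109, -0.994, -0.001], [-0.001, 0.0, -1.0]] j [-0.66  0.05  0.85  1.8  -0.03  1.31 -1.27]
alt [[-0.0, 0.001, -0.93], [0.001, 0.0, 1.07]]
shift [-0.1908, 1.2897, -0.648] turn [-0.0002, 0.0007, -0.9303]
```

>>> play_rows(
  motion=[
    [-0.04, 0.2, -0.2, 0, 0, 0, 100],
    [-0.06, 0.4, -0.4, 0, 0, 0, 100],
    [-0.1, 0.645, -0.6, 0, 0, 0, 100],
    [-0.1, 0.645, -0.648, 0, 0, 0, 100],
  ],
)

```text
time: 40.75
ee_pos: [0.4829, -0.2546, 0.3623]
eef_rot: [0.999, 0.051, 0.001, 0.002]
ft_force: [0.4, 0.2, -0.2]
width: 0.0866
```

>>> play_rows(
  motion=[
    [-0.04, 0.2, 0, 0, 0, -0.11, 100],
    [-0.06, 0.4, 0, 0, 0, -0.22, 100],
    [-0.09, 0.645, 0, 0, 0, -0.33, 100],
    [-0.09, 0.645, 0, 0, 0, -0.44, 100],
    [-0.09, 0.645, 0, 0, 0, -0.55, 100],
  ],
)

```text
time: 41.38
ee_pos: [0.4798, -0.3806, 0.3588]
eef_rot: [0.883, 0.47, -0.001, -0.001]
ft_force: [0.5, -0.1, -0.4]
width: 0.0865
```

>>> play_rows(
  motion=[
    [0, 0, 0, 0, 0, -0.11, 100],
    [0, 0, 0, 0, 0, -0.22, 100],
    [0, 0, 0, 0, 0, -0.33, 100],
    [0, 0, 0, 0, 0, -0.38, 100],
    [0, 0, 0, 0, 0, -0.38, 100],
  ],
)

```text
time: 42.0
ee_pos: [0.4802, -0.3799, 0.3594]
eef_rot: [0.707, 0.707, 0.0, -0.001]
ft_force: [-0.4, -0.2, -0.4]
width: 0.0868
```

```bash
python3 - <<'E'
from fit import *
st(); p=cam('wrist','w13'); rect(p,'bottle',.056,95,56)
t=cam('top'); rect(t,'bottle',.056,95,56)
for q in eyes.landmark_of(p,'bottle')[:3]: print(q['p'],np.round(w(p,q['xy'],.032),4))
E
```

```text
t 42.0 p [ 0.4802 -0.3799  0.3594] F [-0.4 -0.2 -0.4] w 0.0868
[[0.001, 1.0, -0.001], [1.0, -0.001, 0.001], [0.001, -0.001, -1.0]] j [ 0.02  0.33  0.78  1.29 -0.23  1.62  0.76]
bottle 0.94 c 402 -339 size 119 61 ang 92.1 rgb [211. 214. 216.]
bottle 0.82 c 563 -365 size 116 62 ang 89.3 rgb [215. 218. 220.]
bottle 0.93 c 563 -352 size 132 67 ang 92.0 rgb [159. 159. 158.]
bottle 0.92 c 399 -330 size 130 58 ang 91.5 rgb [167. 169. 169.]
0.65 [ 0.5671 -0.3095  0.032 ]
0.56 [ 0.4025 -0.4014  0.032 ]
```

View pics/w13.png

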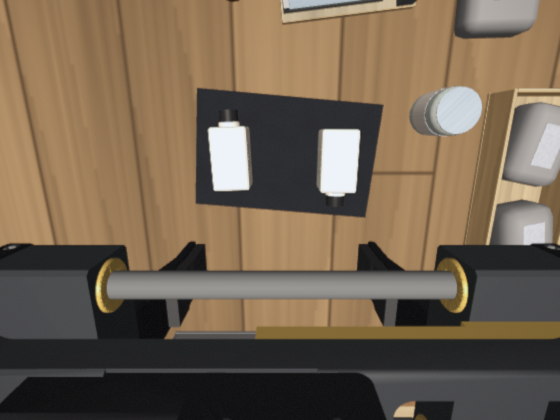

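Near bottle: body at cols 209–251, rows 126–190, cap up (+y). Far bottle: body at cols 318–358, rows 130–192, cap down (−y). The mat corners are (198,88), (382,104), (366,216) and (196,203). I'll convert these to positions.

```bash
python3 - <<'E'
from fit import *
p=cam('wrist')
for n,z,P in [('near',.06,[(209,128),(249,126),(251,188),(213,190)]),('far',.06,[(318,130),(358,130),(356,190),(322,191)]),('mat',.004,[(198,88),(382,104),(366,216),(196,203)])]:
    print(n,[np.round(w(p,q,z)[:2],3).tolist() for q in P])
E
```

```text
near [[0.373, -0.306], [0.432, -0.303], [0.432, -0.395], [0.373, -0.398]]
far [[0.532, -0.309], [0.591, -0.309], [0.594, -0.398], [0.541, -0.399]]
mat [[0.347, -0.244], [0.641, -0.268], [0.628, -0.455], [0.329, -0.431]]
```

>>> play_rows(
  motion=[
    [0, 0, 0, 0, -0.11, 0, 100],
    [0, 0, 0, 0, -0.22, 0, 100],
    [0, 0, 0, 0, -0.33, 0, 100],
    [0, 0, 0, 0, -0.44, 0, 100],
    [0, 0, 0, 0, -0.55, 0, 100],
  ],
)

```text
time: 42.92
ee_pos: [0.4803, -0.3801, 0.3609]
eef_rot: [0.642, 0.641, -0.296, 0.299]
ft_force: [-1.0, -0.7, -1.9]
width: 0.0872
```

>>> play_rows(
  motion=[
    [0, 0, 0, 0, -0.11, 0, 100],
    [0, 0, 0, 0, -0.22, 0, 100],
    [0, 0, 0, 0, -0.33, 0, 100],
    [0, 0, 0, 0, -0.44, 0, 100],
    [0, 0, 0, 0, -0.45, 0, 100],
  ],
)

```text
time: 43.55
ee_pos: [0.4795, -0.3802, 0.3584]
eef_rot: [-0.498, -0.501, 0.502, -0.499]
ft_force: [-0.2, -0.2, -0.1]
width: 0.0867
```

```bash
python3 -c "
from h import *
st()"
```

```text
t 43.55 p [ 0.4795 -0.3802  0.3584] F [-0.2 -0.2 -0.1] w 0.0867
[[-0.006, 1.0, -0.001], [-0.002, -0.001, -1.0], [-1.0, -0.006, 0.002]] j [-0.6   0.31  0.63  2.08  1.45  1.44 -0.75]
```

The horizontal tool pose pointing −y is reachable. I'll pick the far bottle with a 20° pre-tilt, then rotate it 90°.

```bash
cat >> h.py <<'E'
def goT(g,th,yaw=0):
    """grasp point g, tool tilted th deg about its jaw axis (th<0: points -y at yaw 0), yaw deg about world z"""
    s,R=st(); D=Ro.from_matrix(np.array([[0,1,0],[1,0,0],[0,0,-1.]]))
    T=Ro.from_euler('z',yaw,degrees=True)*Ro.from_euler('x',th,degrees=True)*D
    pos=np.array(g)+T.apply([0,0,.019])
    print('TCP',np.round(pos,4),'shift',np.round(R.inv().apply(pos-s['ee_pos'])/.2,4).tolist(),'turn',np.round((R.inv()*T).as_rotvec()/(np.pi/2),4).tolist())
E
python3 -c "
from h import *
goT([.5635,-.367,.20],20); goT([.5635,-.367,.20],0)"
```

```text
t 43.55 p [ 0.4795 -0.3802  0.3584] F [-0.2 -0.2 -0.1] w 0.0867
[[-0.006, 1.0, -0.001], [-0.002, -0.001, -1.0], [-1.0, -0.006, 0.002]] j [-0.6   0.31  0.63  2.08  1.45  1.44 -0.75]
TCP [ 0.5635 -0.3605  0.1821] shift [0.8785, 0.4251, -0.1004] turn [-0.0038, 1.2234, 0.0018]
t 43.55 p [ 0.4795 -0.3802  0.3584] F [-0.2 -0.2 -0.1] w 0.0867
[[-0.006, 1.0, -0.001], [-0.002, -0.001, -1.0], [-1.0, -0.006, 0.002]] j [-0.6   0.31  0.63  2.08  1.45  1.44 -0.75]
TCP [ 0.5635 -0.367   0.181 ] shift [0.8843, 0.4251, -0.0679] turn [-0.0033, 1.0012, 0.0023]
```

>>> play_rows(
  motion=[
    [0, 0.1, 0, 0, 0.11, 0, 100],
    [0, 0.2, 0, 0, 0.22, 0, 100],
    [0, 0.3, 0, 0, 0.33, 0, 100],
    [0, 0.425, 0, 0, 0.44, 0, 100],
    [0, 0.425, 0, 0, 0.55, 0, 100],
  ],
)

```text
time: 44.18
ee_pos: [0.5672, -0.3799, 0.3633]
eef_rot: [0.664, 0.665, -0.239, 0.245]
ft_force: [-0.9, -0.2, -1.8]
width: 0.0871
```

>>> play_rows(
  motion=[
    [0, 0, 0, 0, 0.11, 0, 100],
    [0, 0, 0, 0, 0.22, 0, 100],
    [0, 0, 0, 0, 0.33, 0, 100],
    [0, 0, 0, 0, 0.44, 0, 100],
    [0, 0, 0, 0, 0.55, 0, 100],
  ],
)

```text
time: 44.8
ee_pos: [0.5654, -0.3812, 0.365]
eef_rot: [0.703, 0.706, 0.06, -0.053]
ft_force: [2.0, 1.1, 0.8]
width: 0.087
```

>>> play_rows(
  motion=[
    [0, 0, 0, 0, 0.06, 0, 100],
    [0, 0, 0, 0, 0.123, 0, 100],
    [0, 0, 0, 0, 0.123, 0, 100],
  ],
)

```text
time: 45.18
ee_pos: [0.5638, -0.3834, 0.3612]
eef_rot: [0.697, 0.696, 0.124, -0.121]
ft_force: [-0.2, -0.5, 0.2]
width: 0.0867
```

```bash
python3 -c "
from h import *
goT([.5635,-.367,.20],20)
p=cam('wrist'); rect(p,'bottle',.06,95,56); p=cam('top'); rect(p,'bottle',.06,95,56)"
```

```text
t 45.175 p [ 0.5638 -0.3834  0.3612] F [-0.2 -0.5  0.2] w 0.0867
[[0.002, 1.0, 0.004], [0.94, -0.003, 0.341], [0.341, 0.003, -0.94]] j [ 0.45  0.67  0.5   0.8  -0.57  1.97  0.73]
TCP [ 0.5635 -0.3605  0.1821] shift [-0.198, -0.0051, 0.8806] turn [0.0027, 0.0004, -0.001]
bottle 0.92 c 566 -364 size 116 55 ang 89.6 rgb [212. 215. 218.]
bottle 0.67 c 405 -339 size 115 69 ang 94.4 rgb [196. 198. 200.]
bottle 0.96 c 562 -351 size 126 63 ang 88.8 rgb [162. 162. 162.]
bottle 0.44 c 403 -93 size 39 39 ang 177.5 rgb [67. 43. 29.]
```

>>> play_rows(
  motion=[
    [-0.05, 0, 0.25, 0, 0, 0, 100],
    [-0.1, 0, 0.5, 0, 0, 0, 100],
    [-0.15, 0, 0.75, 0, 0, 0, 100],
    [-0.198, 0, 0.88, 0, 0, 0, 100],
    [-0.198, 0, 0.88, 0, 0, 0, 100],
  ],
)

```text
time: 46.0
ee_pos: [0.5646, -0.356, 0.1805]
eef_rot: [0.696, 0.696, 0.123, -0.124]
ft_force: [0.0, -0.7, -0.6]
width: 0.0869
```

```bash
python3 -c "
from h import *
goT([.5645,-.367,.036],20)"
```

```text
t 46.0 p [ 0.5646 -0.356   0.1805] F [ 0.  -0.7 -0.6] w 0.0869
[[-0.0, 1.0, -0.001], [0.939, 0.001, 0.344], [0.344, -0.001, -0.939]] j [ 0.35  0.66  0.48  1.2  -0.53  1.61  0.83]
TCP [ 0.5645 -0.3605  0.0181] shift [-0.3007, 0.0006, 0.7542] turn [-0.0009, -0.0015, 0.0001]
```

>>> play_rows(
  motion=[
    [-0.1, 0, 0.22, 0, 0, 0, 100],
    [-0.17, 0, 0.42, 0, 0, 0, 100],
    [-0.24, 0, 0.6, 0, 0, 0, 100],
    [-0.28, 0, 0.7, 0, 0, 0, 100],
    [-0.3, 0, 0.75, 0, 0, 0, 100],
  ],
)

```text
time: 46.62
ee_pos: [0.5652, -0.3629, 0.0205]
eef_rot: [0.697, 0.696, 0.123, -0.122]
ft_force: [0.8, 0.2, 1.0]
width: 0.0871
```

>>> play_rows(
  motion=[
    [0, 0, 0, 0, 0, 0, 100],
    [0, 0, 0, 0, 0, 0, 75],
    [0, 0, 0, 0, 0, 0, 55],
    [0, 0, 0, 0, 0, 0, 55],
    [0, 0, 0, 0, 0, 0, 55],
  ],
  squeeze=32,
)

```text
time: 47.25
ee_pos: [0.565, -0.3627, 0.0202]
eef_rot: [0.697, 0.696, 0.124, -0.123]
ft_force: [-0.5, -0.7, 1.1]
width: 0.0558
```

```bash
python3 -c "
from h import *
goT([.5645,-.367,.18],20)"
```

```text
t 47.25 p [ 0.565  -0.3627  0.0202] F [-0.5 -0.7  1.1] w 0.0558
[[0.001, 1.0, 0.002], [0.939, -0.002, 0.343], [0.343, 0.001, -0.939]] j [ 0.37  0.8   0.44  1.32 -0.58  1.37  0.93]
TCP [ 0.5645 -0.3605  0.1621] shift [0.2537, -0.0017, -0.6627] turn [0.001, -0.0007, -0.0008]
```

>>> play_rows(
  motion=[
    [0.03, 0, -0.09, 0, 0, 0, 55],
    [0.09, 0, -0.25, 0, 0, 0, 55],
    [0.17, 0, -0.47, 0, 0, 0, 55],
    [0.17, 0, -0.47, 0, 0, 0, 55],
  ],
)

```text
time: 47.75
ee_pos: [0.5659, -0.3648, 0.1252]
eef_rot: [0.697, 0.696, 0.124, -0.119]
ft_force: [0.7, -0.9, -2.1]
width: 0.0558
```

>>> play_rows(
  motion=[
    [0, 0, 0, 0, -0.1, 0, 55],
    [0, 0, 0, 0, -0.2, 0, 55],
    [0, 0, 0, 0, -0.3, 0, 55],
    [0, 0, 0, 0, -0.4, 0, 55],
    [0, 0, 0, 0, -0.5, 0, 55],
  ],
)

```text
time: 48.38
ee_pos: [0.5645, -0.3626, 0.1203]
eef_rot: [0.691, 0.69, -0.153, 0.154]
ft_force: [0.0, 0.5, -2.9]
width: 0.0558
```

>>> play_rows(
  motion=[
    [0, 0, 0, 0, -0.1, 0, 55],
    [0, 0, 0, 0, -0.2, 0, 55],
    [0, 0, 0, 0, -0.3, 0, 55],
    [0, 0, 0, 0, -0.4, 0, 55],
    [0, 0, 0, 0, -0.5, 0, 55],
  ],
)

```text
time: 49.0
ee_pos: [0.5656, -0.3615, 0.1198]
eef_rot: [0.579, 0.579, -0.405, 0.407]
ft_force: [0.2, 0.5, -3.6]
width: 0.0558
```

```bash
python3 -c "
from h import *
cam('scene','s6'); goT([.563,-.36,.075],-70)
i=cv2.imread('pics/s6.png')[200:400,60:360]; cv2.imwrite('pics/s6c.png',cv2.resize(i,None,fx=2.6,fy=2.6,interpolation=cv2.INTER_CUBIC))"
```

```text
t 49.05 p [ 0.565  -0.3599  0.1147] F [ -1.7   3.8 -10.7] w 0.056
[[-0.012, 1.0, 0.001], [0.328, 0.005, -0.945], [-0.945, -0.01, -0.328]] j [-0.85  1.05  1.07  1.9   0.56  0.74 -0.5 ]
TCP [ 0.563  -0.3779  0.0685] shift [0.1888, -0.0083, 0.1604] turn [0.0009, 0.0094, 0.0074]
```

View pics/s6c.png

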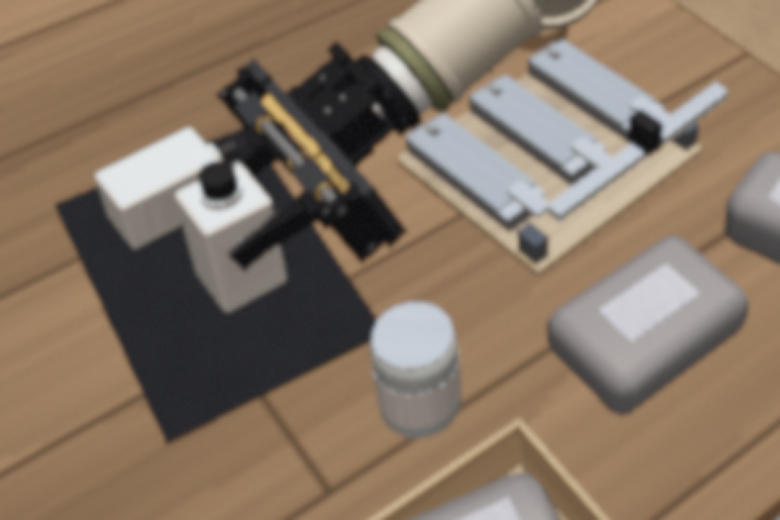

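The bottle is held upright above the mat, with the near bottle untouched. Now I lower it.

```bash
python3 -c "
from h import *
goT([.563,-.372,.072],-70)"
```

```text
t 49.05 p [ 0.565  -0.3599  0.1147] F [ -1.7   3.8 -10.7] w 0.056
[[-0.012, 1.0, 0.001], [0.328, 0.005, -0.945], [-0.945, -0.01, -0.328]] j [-0.85  1.05  1.07  1.9   0.56  0.74 -0.5 ]
TCP [ 0.563  -0.3899  0.0655] shift [0.1833, -0.0084, 0.222] turn [0.0009, 0.0094, 0.0074]
```

>>> play_rows(
  motion=[
    [0.04, 0, 0.08, 0, 0, 0, 55],
    [0.08, -0.004, 0.16, 0, 0.009, 0, 55],
    [0.12, -0.008, 0.2, 0, 0.009, 0.007, 55],
    [0.16, -0.008, 0.215, 0, 0.009, 0.007, 55],
    [0.183, -0.008, 0.222, 0, 0.009, 0.007, 55],
  ],
)

```text
time: 49.68
ee_pos: [0.5631, -0.3919, 0.0696]
eef_rot: [0.586, 0.579, -0.399, 0.403]
ft_force: [1.1, 0.1, -1.7]
width: 0.0558
```

```bash
python3 -c "
from h import *
goT([.563,-.372,.066],-70)"
```

```text
t 49.675 p [ 0.5631 -0.3919  0.0696] F [ 1.1  0.1 -1.7] w 0.0558
[[0.012, 1.0, -0.001], [0.358, -0.006, -0.934], [-0.934, 0.011, -0.358]] j [-0.76  1.11  1.03  1.88  0.55  0.65 -0.55]
TCP [ 0.563  -0.3899  0.0595] shift [0.051, -0.001, 0.0085] turn [-0.0009, -0.0108, -0.0078]
```

>>> play_rows(
  motion=[
    [0.014, 0, 0.005, 0, 0, 0, 55],
    [0.028, 0, 0.01, 0, 0, 0, 55],
    [0.035, 0, 0.013, 0, 0, 0, 55],
    [0.035, 0, 0.013, 0, 0, 0, 55],
  ],
)

```text
time: 50.18
ee_pos: [0.563, -0.392, 0.0627]
eef_rot: [0.586, 0.579, -0.399, 0.403]
ft_force: [-0.8, 0.4, -2.3]
width: 0.0558
```

```bash
python3 -c "
from h import *
goT([.563,-.372,.066],-70)"
```

```text
t 50.175 p [ 0.563  -0.392   0.0627] F [-0.8  0.4 -2.3] w 0.0558
[[0.011, 1.0, -0.001], [0.356, -0.005, -0.934], [-0.934, 0.01, -0.356]] j [-0.76  1.12  1.03  1.88  0.55  0.65 -0.55]
TCP [ 0.563  -0.3899  0.0595] shift [0.0187, -0.0003, -0.0044] turn [-0.0009, -0.0098, -0.0073]
```

>>> play_rows(
  motion=[
    [0.009, 0, 0.004, 0, -0.005, 0, 55],
    [0.018, 0, 0.007, 0, -0.01, 0, 55],
    [0.018, 0, 0.007, 0, -0.01, 0, 55],
  ],
)

```text
time: 50.55
ee_pos: [0.5639, -0.3925, 0.0613]
eef_rot: [0.582, 0.575, -0.405, 0.409]
ft_force: [-0.7, 6.1, 11.6]
width: 0.0557
```

>>> play_rows(
  motion=[
    [0.005, 0, 0.002, 0, 0, 0, 55],
    [0.01, 0, 0.004, 0, 0, 0, 55],
    [0.01, 0, 0.004, 0, 0, 0, 55],
  ],
)

```text
time: 50.92
ee_pos: [0.5641, -0.3927, 0.0611]
eef_rot: [0.582, 0.574, -0.405, 0.41]
ft_force: [-2.2, 14.7, 22.7]
width: 0.0561
```

>>> play_rows(
  motion=[
    [-0.012, 0, -0.004, 0, 0, 0, 55],
    [-0.012, 0, -0.004, 0, 0, 0, 75],
    [-0.012, 0, -0.004, 0, 0, 0, 90],
    [-0.012, 0, -0.004, 0, 0, 0, 90],
    [-0.012, 0, -0.004, 0, 0, 0, 90],
  ],
)

```text
time: 51.55
ee_pos: [0.5628, -0.3923, 0.059]
eef_rot: [0.583, 0.575, -0.404, 0.407]
ft_force: [-0.3, 0.3, -0.0]
width: 0.0775
```

>>> play_rows(
  motion=[
    [0, 0, -0.1, 0, 0, 0, 90],
    [0, 0, -0.2, 0, 0, 0, 90],
    [-0.05, 0, -0.35, 0, 0, 0, 90],
    [-0.3, 0, -0.4, 0, 0, 0, 90],
    [-0.6, 0, -0.4, 0, 0, 0, 90],
  ],
)

```text
time: 52.18
ee_pos: [0.5634, -0.3553, 0.2003]
eef_rot: [0.582, 0.577, -0.403, 0.408]
ft_force: [0.8, 0.2, -0.4]
width: 0.078
```

```bash
python3 -c "
from h import *
p=cam('scene','s7'); rect(p,'bottle',.06,95,56); q=cam('top','t7'); rect(q,'bottle',.1,1,1); goT([.403,-.36,.3],-20)
for k in eyes.regions_of(p,'bottle'): ys,xs=np.nonzero(k['region']); print(round(k['p'],2),xs.min(),xs.max(),ys.min(),ys.max())"
```

```text
bottle 0.8 c 566 -379 size 152 69 ang 168.1 rgb [139. 135. 132.]
bottle 0.7 c 580 -126 size 140 50 ang 5.8 rgb [172. 180. 188.]
bottle 0.59 c 430 -348 size 127 104 ang 93.8 rgb [170. 168. 165.]
bottle 0.67 c 572 -385 size 37 34 ang 88.9 rgb [87. 86. 84.]
bottle 0.62 c 396 -314 size 126 55 ang 91.8 rgb [161. 162. 162.]
t 52.375 p [ 0.5621 -0.357   0.1998] F [-0.  -0.3 -0.7] w 0.0782
[[0.014, 1.0, -0.0], [0.344, -0.005, -0.939], [-0.939, 0.013, -0.344]] j [-0.91  0.88  1.17  1.9   0.6   0.82 -0.39]
TCP [ 0.403  -0.3665  0.2821] shift [-0.4139, -0.79, -0.0966] turn [0.0035, 0.5545, -0.0082]
0.8 119 160 288 344
0.7 217 268 245 284
0.59 98 151 252 296
```

>>> play_rows(
  motion=[
    [-0.2, -0.1, -0.05, 0, 0.11, 0, 100],
    [-0.4, -0.3, -0.1, 0, 0.22, 0, 100],
    [-0.42, -0.55, -0.1, 0, 0.33, 0, 100],
    [-0.42, -0.79, -0.1, 0, 0.44, 0, 100],
    [-0.42, -0.79, -0.1, 0, 0.55, 0, 100],
  ],
)

```text
time: 53.05
ee_pos: [0.4553, -0.3543, 0.2839]
eef_rot: [0.659, 0.65, -0.268, 0.268]
ft_force: [0.3, 0.4, -1.1]
width: 0.087
```

>>> play_rows(
  motion=[
    [0, 0, 0, 0, 0.11, 0, 100],
    [0, 0, 0, 0, 0.22, 0, 100],
    [0, 0, 0, 0, 0.33, 0, 100],
    [0, 0, 0, 0, 0.44, 0, 100],
    [0, 0, 0, 0, 0.55, 0, 100],
  ],
)

```text
time: 53.68
ee_pos: [0.4526, -0.3533, 0.2843]
eef_rot: [0.714, 0.699, -0.034, 0.025]
ft_force: [-0.2, 1.2, 1.2]
width: 0.0866
```

>>> play_rows(
  motion=[
    [0, 0, 0, 0, 0.11, 0, 100],
    [0, 0, 0, 0, 0.22, 0, 100],
    [0, 0, 0, 0, 0.33, 0, 100],
    [0, 0, 0, 0, 0.44, 0, 100],
    [0, 0, 0, 0, 0.45, 0, 100],
  ],
)

```text
time: 54.3
ee_pos: [0.4496, -0.3564, 0.2814]
eef_rot: [0.684, 0.661, 0.215, -0.22]
ft_force: [-0.4, -1.3, -0.2]
width: 0.0869
```

```bash
python3 -c "
from h import *
goT([.4025,-.337,.2],-20); p=cam('scene'); 
for k in eyes.regions_of(p,'bottle'): ys,xs=np.nonzero(k['region']); print(round(k['p'],2),xs.min(),xs.max(),ys.min(),ys.max())"
```

```text
t 54.3 p [ 0.4496 -0.3564  0.2814] F [-0.4 -1.3 -0.2] w 0.0869
[[0.034, 0.999, 0.003], [0.81, -0.029, 0.585], [0.585, -0.018, -0.811]] j [ 0.33  0.68  0.86  1.21 -0.78  2.02  1.04]
TCP [ 0.4025 -0.3435  0.1821] shift [-0.2461, -0.2287, 0.4393] turn [-0.0089, -0.6204, -0.0205]
0.94 97 152 250 294
0.89 119 160 289 342
0.34 81 205 249 369
```

The +y tilt at this spot runs into the limit of joint 6. Instead I'll pick the near bottle with the hand turned half round, so it can then be stood the same way as the first. I level the tool first.

>>> play_rows(
  motion=[
    [0, -0.1, 0, 0, -0.1, 0, 100],
    [0, -0.2, 0, 0, -0.2, 0, 100],
    [0, -0.23, 0, 0, -0.3, 0, 100],
    [0, -0.23, 0, 0, -0.4, 0, 100],
    [0, -0.23, 0, 0, -0.4, 0, 100],
  ],
)

```text
time: 55.02
ee_pos: [0.4084, -0.3493, 0.2864]
eef_rot: [0.712, 0.702, -0.005, 0.0]
ft_force: [0.6, 0.2, 1.2]
width: 0.0868
```

>>> play_rows(
  motion=[
    [0, 0, 0, 0, 0, 0.11, 100],
    [0, 0, 0, 0, 0, 0.22, 100],
    [0, 0, 0, 0, 0, 0.33, 100],
    [0, 0, 0, 0, 0, 0.44, 100],
    [0, 0, 0, 0, 0, 0.55, 100],
  ],
)

```text
time: 55.65
ee_pos: [0.4048, -0.3543, 0.2861]
eef_rot: [0.943, 0.332, -0.006, 0.002]
ft_force: [-0.3, -0.6, 0.8]
width: 0.087
```

>>> play_rows(
  motion=[
    [0, 0, 0, 0, 0, 0.11, 100],
    [0, 0, 0, 0, 0, 0.22, 100],
    [0, 0, 0, 0, 0, 0.33, 100],
    [0, 0, 0, 0, 0, 0.44, 100],
    [0, 0, 0, 0, 0, 0.55, 100],
  ],
)

```text
time: 56.28
ee_pos: [0.4048, -0.3543, 0.2861]
eef_rot: [0.996, -0.094, -0.005, 0.004]
ft_force: [-0.1, -0.8, 1.3]
width: 0.0871
```

>>> play_rows(
  motion=[
    [0, 0, 0, 0, 0, 0.11, 100],
    [0, 0, 0, 0, 0, 0.22, 100],
    [0, 0, 0, 0, 0, 0.33, 100],
    [0, 0, 0, 0, 0, 0.44, 100],
    [0, 0, 0, 0, 0, 0.55, 100],
  ],
)

```text
time: 56.9
ee_pos: [0.4048, -0.3543, 0.2861]
eef_rot: [0.865, -0.502, -0.003, 0.006]
ft_force: [0.3, -0.8, 0.0]
width: 0.0869
```

```bash
python3 -c "
from h import *
goT([.4025,-.337,.2],20,180)"
```

```text
t 56.9 p [ 0.4048 -0.3543  0.2861] F [ 0.3 -0.8  0. ] w 0.0869
[[0.496, -0.868, -0.01], [-0.868, -0.496, -0.007], [0.001, 0.013, -1.0]] j [-0.48  0.25  1.32  1.64 -0.23  1.45 -1.76]
TCP [ 0.4025 -0.3435  0.1821] shift [-0.0531, -0.0231, 0.5196] turn [-0.05, 0.2146, 0.3282]
```

>>> play_rows(
  motion=[
    [0, 0, 0, -0.01, 0, 0.11, 100],
    [0, 0, 0, -0.01, 0, 0.22, 100],
    [0, 0, 0, -0.01, 0, 0.335, 100],
    [0, 0, 0, -0.01, 0, 0.335, 100],
  ],
)

```text
time: 57.4
ee_pos: [0.4048, -0.3544, 0.2861]
eef_rot: [-0.707, 0.707, 0.005, -0.013]
ft_force: [0.4, 0.4, -0.4]
width: 0.0873
```

```bash
python3 -c "
from h import *
goT([.4025,-.337,.2],20,180); p=cam('wrist'); rect(p,'bottle',.06,1,1)"
```

```text
t 57.4 p [ 0.4048 -0.3544  0.2861] F [ 0.4  0.4 -0.4] w 0.0873
[[-0.001, -1.0, -0.026], [-1.0, 0.001, -0.012], [0.012, 0.026, -1.0]] j [-0.48  0.27  1.32  1.63 -0.24  1.46 -2.28]
TCP [ 0.4025 -0.3435  0.1821] shift [-0.0605, -0.0019, 0.519] turn [0.0164, 0.2148, 0.0023]
bottle 0.76 c 565 -378 size 90 66 ang 179.9 rgb [168. 167. 164.]
bottle 0.7 c 399 -341 size 118 56 ang 92.1 rgb [229. 233. 232.]
```

>>> play_rows(
  motion=[
    [-0.02, 0, 0.12, 0.016, 0.07, 0, 100],
    [-0.04, 0, 0.26, 0.016, 0.14, 0, 100],
    [-0.06, 0, 0.4, 0.016, 0.215, 0, 100],
    [-0.06, 0, 0.519, 0.016, 0.215, 0, 100],
    [-0.06, 0, 0.519, 0.016, 0.215, 0, 100],
  ],
)

```text
time: 58.12
ee_pos: [0.4196, -0.3622, 0.1707]
eef_rot: [0.702, -0.693, 0.109, 0.123]
ft_force: [-0.7, -0.3, 0.8]
width: 0.0871
```

```bash
python3 -c "
from h import *
goT([.4015,-.337,.036],20,180); p=cam('wrist'); rect(p,'bottle',.06,1,1)"
```

```text
t 58.125 p [ 0.4196 -0.3622  0.1707] F [-0.7 -0.3  0.8] w 0.0871
[[0.017, -1.0, -0.018], [-0.946, -0.01, -0.323], [0.323, 0.022, -0.946]] j [-0.75  0.23  1.34  1.94  0.07  0.98 -2.6 ]
TCP [ 0.4015 -0.3435  0.0181] shift [-0.3367, 0.0723, 0.6929] turn [0.0112, 0.0126, 0.0108]
bottle 0.92 c 569 -381 size 104 62 ang 178.9 rgb [145. 143. 140.]
bottle 0.91 c 401 -370 size 56 54 ang 2.1 rgb [232. 235. 238.]
```

Joints 3 and 7 sit at their limits with the hand turned round. A better plan is to pick at yaw 0 and, while raising the bottle, also turn the hand outward (the mirror of the far-bottle pose). I unwind first.

>>> play_rows(
  motion=[
    [0, 0, -0.2, 0, -0.11, 0, 100],
    [0.03, 0, -0.4, 0, -0.2, -0.1, 100],
    [0.06, 0, -0.5, 0, -0.2, -0.2, 100],
    [0.1, 0, -0.5, 0, -0.2, -0.3, 100],
    [0.1, 0, -0.5, 0, -0.2, -0.4, 100],
  ],
)

```text
time: 58.85
ee_pos: [0.4225, -0.3511, 0.2751]
eef_rot: [0.89, -0.452, -0.041, 0.042]
ft_force: [-0.4, 0.5, -0.0]
width: 0.0869
```

>>> play_rows(
  motion=[
    [0, 0, 0, 0, 0, -0.11, 100],
    [0, 0, 0, 0, 0, -0.22, 100],
    [0, 0, 0, 0, 0, -0.33, 100],
    [0, 0, 0, 0, 0, -0.44, 100],
    [0, 0, 0, 0, 0, -0.55, 100],
  ],
)

```text
time: 59.48
ee_pos: [0.4226, -0.3502, 0.2748]
eef_rot: [0.998, -0.037, -0.054, 0.021]
ft_force: [-0.4, -0.3, -0.3]
width: 0.0868
```

>>> play_rows(
  motion=[
    [0, 0, 0, 0, 0, -0.11, 100],
    [0, 0, 0, 0, 0, -0.22, 100],
    [0, 0, 0, 0, 0, -0.33, 100],
    [0, 0, 0, 0, 0, -0.44, 100],
    [0, 0, 0, 0, 0, -0.55, 100],
  ],
)

```text
time: 60.1
ee_pos: [0.4226, -0.3502, 0.2748]
eef_rot: [0.922, 0.384, -0.058, -0.004]
ft_force: [-0.2, 0.6, 0.2]
width: 0.0873
```

```bash
python3 -c "
from h import *
goT([.4015,-.332,.2],0,0)"
```

```text
t 60.1 p [ 0.4226 -0.3502  0.2748] F [-0.2  0.6  0.2] w 0.0873
[[0.699, 0.707, -0.11], [0.708, -0.706, -0.037], [-0.104, -0.052, -0.993]] j [-0.09  0.22  0.76  1.56 -0.06  1.48 -0.11]
TCP [ 0.4015 -0.332   0.181 ] shift [0.0397, -0.1145, 0.4743] turn [-0.0573, 0.05, -0.4972]
```

>>> play_rows(
  motion=[
    [0, 0, 0, -0.02, 0.01, -0.11, 100],
    [0, 0, 0, -0.03, 0.02, -0.22, 100],
    [0, -0.05, 0.1, -0.04, 0.03, -0.33, 100],
    [0.02, -0.1, 0.2, -0.05, 0.05, -0.44, 100],
    [0.04, -0.115, 0.3, -0.057, 0.05, -0.497, 100],
  ],
)

```text
time: 60.72
ee_pos: [0.4048, -0.3309, 0.2153]
eef_rot: [0.708, 0.706, 0.0, 0.0]
ft_force: [-0.5, 0.3, -0.5]
width: 0.0872
```

```bash
python3 -c "
from h import *
goT([.4015,-.332,.036],-8,0); p=cam('wrist'); rect(p,'bottle',.06,1,1); p=cam('top'); rect(p,'bottle',.06,1,1)"
```

```text
t 60.725 p [ 0.4048 -0.3309  0.2153] F [-0.5  0.3 -0.5] w 0.0872
[[0.003, 1.0, 0.001], [1.0, -0.003, -0.0], [-0.0, 0.001, -1.0]] j [-0.03  0.11  0.68  1.77 -0.07  1.28  0.67]
TCP [ 0.4015 -0.3346  0.0172] shift [-0.0188, -0.0174, 0.9904] turn [0.0005, -0.0888, -0.002]
bottle 0.66 c 399 -336 size 121 56 ang 92.2 rgb [228. 231. 229.]
bottle 0.66 c 566 -377 size 98 73 ang 179.9 rgb [179. 175. 169.]
bottle 0.87 c 399 -328 size 133 58 ang 91.8 rgb [167. 168. 168.]
bottle 0.6 c 564 -378 size 92 74 ang 88.9 rgb [116. 114. 109.]
```

>>> play_rows(
  motion=[
    [-0.01, -0.024, 0.25, 0, -0.04, 0, 100],
    [-0.02, -0.024, 0.5, 0, -0.089, 0, 100],
    [-0.02, -0.024, 0.75, 0, -0.089, 0, 100],
    [-0.02, -0.024, 0.9, 0, -0.089, 0, 100],
    [-0.02, -0.024, 0.985, 0, -0.089, 0, 100],
  ],
)

```text
time: 61.55
ee_pos: [0.4005, -0.3339, 0.0165]
eef_rot: [0.708, 0.703, -0.051, 0.048]
ft_force: [-0.6, -0.2, -0.5]
width: 0.0869
```

>>> play_rows(
  motion=[
    [0, 0, 0, 0, 0, 0, 100],
    [0, 0, 0, 0, 0, 0, 75],
    [0, 0, 0, 0, 0, 0, 55],
    [0, 0, 0, 0, 0, 0, 55],
    [0, 0, 0, 0, 0, 0, 55],
  ],
  squeeze=32,
)

```text
time: 62.18
ee_pos: [0.4, -0.3335, 0.017]
eef_rot: [0.708, 0.703, -0.05, 0.048]
ft_force: [-2.1, 1.5, 5.9]
width: 0.0562
```

>>> play_rows(
  motion=[
    [0, 0, -0.1, 0, 0, 0, 55],
    [0, 0, -0.25, 0, 0, 0, 55],
    [0, 0, -0.5, 0, 0, 0, 55],
    [0, 0, -0.5, 0, 0, 0, 55],
  ],
)

```text
time: 62.68
ee_pos: [0.402, -0.32, 0.1187]
eef_rot: [0.708, 0.703, -0.049, 0.05]
ft_force: [1.1, -0.2, -2.5]
width: 0.0562
```

```bash
python3 -c "
from h import *
goT([.40,-.335,.14],80,-65); goT([.40,-.335,.14],-8,-65);"
```

```text
t 62.675 p [ 0.402  -0.32    0.1187] F [ 1.1 -0.2 -2.5] w 0.0562
[[0.006, 1.0, 0.002], [0.99, -0.006, -0.14], [-0.14, 0.003, -0.99]] j [-0.12  0.12  0.67  1.99  0.05  0.99  0.5 ]
TCP [ 0.417  -0.3271  0.1367] shift [-0.0472, 0.0754, -0.0841] turn [-0.4608, 0.8629, 0.6376]
t 62.675 p [ 0.402  -0.32    0.1187] F [ 1.1 -0.2 -2.5] w 0.0562
[[0.006, 1.0, 0.002], [0.99, -0.006, -0.14], [-0.14, 0.003, -0.99]] j [-0.12  0.12  0.67  1.99  0.05  0.99  0.5 ]
TCP [ 0.3976 -0.3361  0.1212] shift [-0.0817, -0.0213, -0.0011] turn [0.1018, -0.0006, 0.7112]
```

>>> play_rows(
  motion=[
    [0, 0, -0.05, -0.044, 0.083, 0.061, 55],
    [0, 0.02, -0.08, -0.088, 0.166, 0.122, 55],
    [-0.02, 0.04, -0.084, -0.132, 0.248, 0.184, 55],
    [-0.047, 0.075, -0.084, -0.176, 0.331, 0.245, 55],
    [-0.047, 0.075, -0.084, -0.22, 0.414, 0.306, 55],
  ],
)

```text
time: 63.3
ee_pos: [0.4152, -0.3273, 0.1328]
eef_rot: [0.812, 0.493, 0.308, -0.048]
ft_force: [-0.2, 0.9, -3.9]
width: 0.0563
```

>>> play_rows(
  motion=[
    [0, 0, 0, -0.044, 0.083, 0.061, 55],
    [0, 0, 0, -0.088, 0.166, 0.122, 55],
    [0, 0, 0, -0.132, 0.248, 0.184, 55],
    [0, 0, 0, -0.176, 0.331, 0.245, 55],
    [0, 0, 0, -0.24, 0.449, 0.332, 55],
  ],
)

```text
time: 63.92
ee_pos: [0.4126, -0.3253, 0.1234]
eef_rot: [0.787, 0.252, 0.55, -0.125]
ft_force: [-0.7, -0.8, -4.2]
width: 0.0562
```

```bash
python3 -c "
from h import *
goT([.41,-.335,.085],82,-65)"
```

```text
t 63.925 p [ 0.4126 -0.3253  0.1234] F [-0.7 -0.8 -4.2] w 0.0562
[[0.269, 0.533, 0.802], [0.259, -0.842, 0.473], [0.928, 0.08, -0.365]] j [ 1.05  0.52  0.19  2.01 -1.26  1.44  1.06]
TCP [ 0.4271 -0.327   0.0824] shift [-0.1731, 0.0294, 0.1286] turn [-0.0661, 0.146, 0.07]
```

```bash
python3 -c "
from h import *
goT([.415,-.335,.11],80,-90)"
```

```text
t 63.925 p [ 0.4126 -0.3253  0.1234] F [-0.7 -0.8 -4.2] w 0.0562
[[0.269, 0.533, 0.802], [0.259, -0.842, 0.473], [0.928, 0.08, -0.365]] j [ 1.05  0.52  0.19  2.01 -1.26  1.44  1.06]
TCP [ 0.4337 -0.335   0.1067] shift [-0.0615, 0.0903, 0.0921] turn [-0.3328, 0.1095, 0.1452]
```

>>> play_rows(
  motion=[
    [-0.01, 0.02, 0.02, -0.083, 0.027, 0.036, 55],
    [-0.02, 0.04, 0.04, -0.166, 0.055, 0.073, 55],
    [-0.04, 0.07, 0.07, -0.25, 0.082, 0.11, 55],
    [-0.06, 0.09, 0.09, -0.333, 0.11, 0.145, 55],
    [-0.06, 0.09, 0.09, -0.333, 0.11, 0.145, 55],
  ],
)

```text
time: 64.55
ee_pos: [0.431, -0.3266, 0.089]
eef_rot: [0.786, 0.075, 0.611, -0.058]
ft_force: [-0.1, 1.6, -5.7]
width: 0.0559
```

```bash
python3 -c "
from h import *
goT([.415,-.335,.085],80,-90)"
```

```text
t 64.55 p [ 0.431  -0.3266  0.089 ] F [-0.1  1.6 -5.7] w 0.0559
[[0.241, 0.19, 0.952], [0.047, -0.982, 0.184], [0.969, 0.0, -0.246]] j [ 2.03  0.78 -0.85  2.21 -1.26  0.82  1.09]
TCP [ 0.4337 -0.335   0.0817] shift [-0.0344, 0.044, 0.014] turn [-0.119, 0.0468, 0.0259]
```

>>> play_rows(
  motion=[
    [-0.03, 0, 0.008, 0, 0, 0, 55],
    [-0.06, 0, 0.016, 0, 0, 0, 55],
    [-0.075, 0, 0.02, 0, 0, 0, 55],
    [-0.075, 0, 0.02, 0, 0, 0, 55],
  ],
)

```text
time: 65.05
ee_pos: [0.4324, -0.3255, 0.0738]
eef_rot: [0.785, 0.079, 0.611, -0.06]
ft_force: [0.7, -0.2, -2.6]
width: 0.0562
```

```bash
python3 -c "
from h import *
goT([.413,-.33,.070],82,-85)
cam('scene','s8'); i=cv2.imread('pics/s8.png')[200:400,20:320]; cv2.imwrite('pics/s8c.png',cv2.resize(i,None,fx=2.6,fy=2.6,interpolation=cv2.INTER_CUBIC))"
```

```text
t 65.05 p [ 0.4324 -0.3255  0.0738] F [ 0.7 -0.2 -2.6] w 0.0562
[[0.241, 0.197, 0.95], [0.05, -0.98, 0.191], [0.969, 0.002, -0.246]] j [ 2.    0.81 -0.82  2.19 -1.26  0.81  1.12]
TCP [ 0.4317 -0.3284  0.0674] shift [-0.0325, 0.0134, 0.0022] turn [-0.0692, 0.0692, 0.0146]
```

View pics/s8c.png

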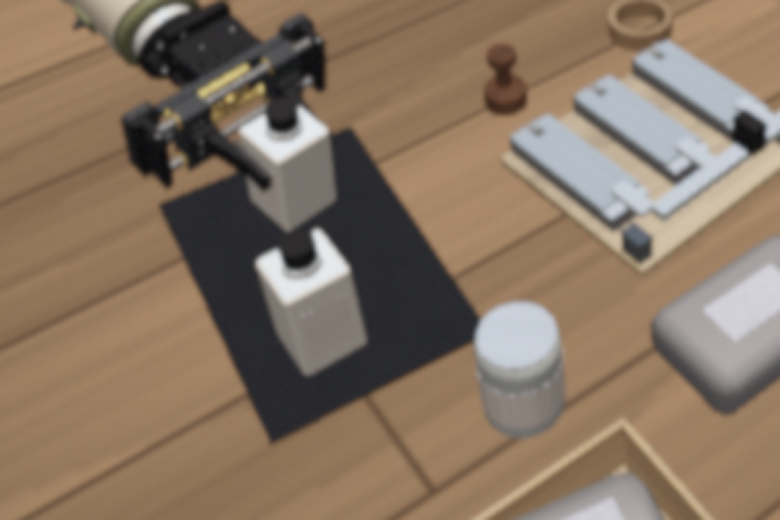

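The far bottle stands on the mat. The near one is held almost upright a few mm above the mat. Lowering to contact.

>>> play_rows(
  motion=[
    [-0.01, 0, 0.003, 0, 0, 0, 55],
    [-0.02, 0, 0.005, 0, 0.02, 0, 55],
    [-0.02, 0, 0.005, 0, 0.02, 0, 55],
  ],
)

```text
time: 65.47
ee_pos: [0.4316, -0.3263, 0.0699]
eef_rot: [0.775, 0.076, 0.624, -0.061]
ft_force: [-0.6, -0.1, -2.9]
width: 0.0564
```

>>> play_rows(
  motion=[
    [-0.01, 0, 0.003, 0, 0, 0, 55],
    [-0.015, 0, 0.004, 0, 0, 0, 55],
    [-0.015, 0, 0.004, 0, 0, 0, 55],
  ],
)

```text
time: 65.85
ee_pos: [0.4323, -0.3264, 0.0688]
eef_rot: [0.774, 0.077, 0.625, -0.061]
ft_force: [-5.8, -0.8, 7.9]
width: 0.0558
```

>>> play_rows(
  motion=[
    [-0.003, 0, 0, 0, 0.02, 0, 55],
    [-0.003, 0, 0, 0, 0.02, 0, 66],
    [-0.003, 0, 0, 0, 0.02, 0, 75],
    [-0.003, 0, 0, 0, 0.02, 0, 90],
    [-0.003, 0, 0, 0, 0.02, 0, 90],
  ],
)

```text
time: 66.47
ee_pos: [0.4318, -0.326, 0.0667]
eef_rot: [0.765, 0.076, 0.636, -0.062]
ft_force: [0.2, 0.4, 0.2]
width: 0.0751
```

>>> play_rows(
  motion=[
    [0, 0, 0, 0, 0, 0, 90],
    [0, 0, -0.05, 0, 0, 0, 90],
    [0, 0, -0.1, 0, 0, 0, 90],
    [0, 0, -0.15, 0, 0, 0, 90],
    [0, 0, -0.2, 0, 0, 0, 90],
  ],
)

```text
time: 67.1
ee_pos: [0.3923, -0.3342, 0.074]
eef_rot: [0.765, 0.075, 0.636, -0.062]
ft_force: [0.5, 0.4, -1.0]
width: 0.0782
```

```bash
python3 -c "
from h import *
st(); p=cam('scene','s9'); 
for k in eyes.regions_of(p,'bottle'): ys,xs=np.nonzero(k['region']); print(round(k['p'],2),xs.min(),xs.max(),ys.min(),ys.max())"
```

```text
t 67.1 p [ 0.3923 -0.3342  0.074 ] F [ 0.5  0.4 -1. ] w 0.0782
[[0.179, 0.194, 0.965], [0.037, -0.981, 0.19], [0.983, 0.001, -0.183]] j [ 2.07  0.85 -0.77  2.18 -1.18  0.92  1.14]
0.73 110 149 240 289
0.68 214 338 218 305
0.56 119 160 289 343
```

>>> play_rows(
  motion=[
    [0, 0, -0.1, 0, 0, 0, 90],
    [0, 0, -0.2, 0, 0, 0, 90],
    [0.05, 0, -0.3, 0, 0, 0, 90],
    [0.3, 0, -0.35, 0, 0, 0, 90],
    [0.6, 0, -0.35, 0, 0, 0, 90],
  ],
)

```text
time: 67.82
ee_pos: [0.3468, -0.3433, 0.2059]
eef_rot: [0.765, 0.074, 0.636, -0.062]
ft_force: [-0.5, -1.8, 1.6]
width: 0.0786
```

>>> play_rows(
  motion=[
    [0.2, 0, 0, 0, -0.1, 0, 90],
    [0.4, 0, 0, 0, -0.2, 0, 90],
    [0.5, 0, 0, 0, -0.3, 0, 90],
    [0.5, 0, 0, 0, -0.3, 0, 90],
  ],
)

```text
time: 68.32
ee_pos: [0.3676, -0.3387, 0.3058]
eef_rot: [0.895, 0.092, 0.436, -0.038]
ft_force: [-0.4, -0.2, -0.5]
width: 0.0783
```

```bash
python3 - <<'E'
from fit import *
st(); v=[.5479,-.0343,.1122]
p=cam('scene','s10'); t=cam('top','t10')
for c in (p,t):
    for k in eyes.regions_of(c,'bottle'):
        ys,xs=np.nonzero(k['region']); print(round(k['p'],2),xs.min(),xs.max(),ys.min(),ys.max())
    for k in eyes.landmark_of(c,'bottle')[:3]: print('base',round(k['p'],2),np.round(w(c,k['xy'],.004)[:2],3))
rect(t,'blade',.04,1,1)
for l,z in (('slide_finger',.047),('slide_grip',.07)):
    for k in eyes.landmark_of(t,l)[:1]+eyes.landmark_of(p,l)[:1]: print(l,round(k['p'],2),np.round(w(t,k['xy'],z)[:2],3))
a=cv2.imread('pics/s10.png')[180:380,60:360]; b=cv2.imread('pics/t10.png')[110:310,200:500]
cv2.imwrite('pics/fin.png',cv2.resize(np.vstack([a,b]),None,fx=1.5*1.3,fy=1.5,interpolation=cv2.INTER_CUBIC))
E
```

```text
t 68.325 p [ 0.3676 -0.3387  0.3058] F [-0.4 -0.2 -0.5] w 0.0783
[[0.603, 0.198, 0.773], [0.131, -0.98, 0.149], [0.787, 0.012, -0.617]] j [ 2.27 -0.13 -0.96  2.03 -1.06  1.32  0.31]
0.9 119 161 289 343
base 0.91 [ 0.417 -0.335]
base 0.67 [ 0.566 -0.38 ]
base 0.65 [ 0.41  -0.103]
0.97 416 451 173 200
0.8 401 439 229 256
0.18 240 281 91 139
base 0.63 [ 0.412 -0.335]
blade 0.97 c 541 46 size 137 45 ang 6.2 rgb [141. 148. 152.]
blade 0.86 c 549 -33 size 140 47 ang 5.8 rgb [141. 148. 150.]
blade 0.65 c 189 291 size 136 48 ang 152.9 rgb [ 91. 190. 172.]
blade 0.59 c 409 514 size 138 47 ang 51.2 rgb [ 81. 180. 163.]
blade 0.58 c 557 -113 size 142 50 ang 5.8 rgb [140. 146. 148.]
slide_finger 0.97 [ 0.612 -0.032]
slide_finger 0.77 [0.397 0.031]
slide_grip 0.68 [0.648 0.022]
slide_grip 0.86 [ 0.403 -0.043]
```

View pics/fin.png

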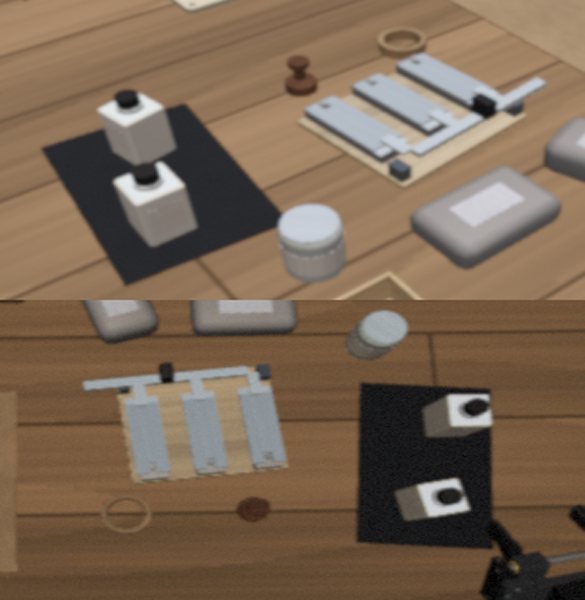

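Both bottles stand wholly on the mat, and the three blades are locked under the fingers. The arm is clear of everything, so I hand in.

```bash
python3 -c "
from bench import job; print(job.close_job())"
```

```text
the job is handed in; nothing more can be done
None
```

The job is done and handed in at about 69 s of the 210 s allowed. I slid the lock back and laid the three steel blades in their bays with the notches over the pins. Then I pushed the slide across to its stop and stood both oil bottles upright on the mat, gripping them at 32 N.

**Blades:** The last checks showed all three lying along the holder, within about 2 mm of their bays. The first blade, in the +y bay, sits about 2 mm forward of its nominal place. Before locking, the close view showed each pin inside its notch.

**Slide:** It stopped against about 15 N, at roughly 0.040 by the arm's own position. In the wrist picture each finger is over the middle of its blade. The finger and grip readings from the cameras disagreed with my fit of the holder by up to about 1 cm (the far ones from the top camera), which I took as detector error. One pair of slide readings in the final script was worked out with the wrong camera, and I ignored it.

**Bottles:** Their bases are at about (0.415, -0.335) and (0.566, -0.38), which leaves about 4 cm to the nearest mat edge. The second bottle was released leaning a few degrees and settled upright. While turning it, joint 5 reached about -1.26, close to its limit of -1.27.

**Everything else:** I never touched the turquoise look-alikes or the other items. In the final pictures the ones that show look undisturbed, but I did not measure each one's position again.

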